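Secure the resin bottles in the shaker carrier

ROBOT

A 6-joint arm with a two-finger parallel gripper is mounted at the origin on the work surface. World frame = base frame: x ahead of the robot, y to its left, z up, the work surface at z = 0. Lengths are in m, angles in rad, forces in N, time in s.
With the tool pointing down it reaches from about 0.3 to 0.875 m from the base axis. Payload 6.4 kg.
Tool frame: the origin (TCP) lies midway between the tips of the shut fingers; the grasp point (between the pads) lies 19 mm behind it (ctrl.pinch_z is the distance from the TCP to the grasp point, in m); z points along the fingers, y is the line along which they close (so a half turn about z gives the same grasp; the last joint's range is limited). The gripper opens to 85 mm and grips with 20 to 120 N. Pads are 22 mm wide; open, the fingers measure 114 mm over their backs; the gripper's body (76 mm by 85 mm) begins 54 mm behind the grasp point. The pads swing forward as they close: fully open they stand 13 mm farther back than shut.
Start: joints at [0.913, 0.181, 1.607, -0, 1.354, -0.206], TCP at [0.251, 0.517, 0.231] pointing down, gripper open.
Joint ranges: [-2.99, 2.99], [-0.89, 2.07], [0.3, 2.58], [-1.14, 4.28], [0, 2.63], [-3.12, 3.12]. Speed limits (rad/s): [2.57, 2.57, 3.01, 3.14, 3.14, 3.14].

INTERFACE

Orientations are given as a unit quaternion [w, x, y, z].
In Python, from bench import ctrl gives the robot as it stands.
- The arm moves only by the tool apply_moves, never from a script. Its argument "moves" is a list of rows, each an object with "jaw": the opening, from 0 (shut) to 1 (fully open); "offset": the shift along the tool's x, y, z in mm, a list of three; "rot": the turn, a rotation vector about the tool's x, y, z in degrees, a list of three. In form: [{"jaw": jaw, "offset": [dx, dy, dz], "rot": [ax, ay, az]}, ...]. A call has exactly 5 rows; each row shifts and turns the commanded pose from where the row before left it, along the tool's axes as they then stand; what a row does not reach is not made up. A row lasts 1/8 s, in which the tool goes at most 62.5 mm and 10.7 degrees, less where a joint would pass 70% of its speed; a pose out of reach is approached as far as the arm can. A call is refused whole if a number of a shift passes 62.5 or a number of a turn 10.7, either way. A call with a gripper value outside its range is refused whole. The fingers move at their own pace and stop on an object; the grip force is fixed at half the most. Time passes only in rows, so rows that do not move let the fingers close, or fill a call up. It gives the time, the measured TCP pose, the force, the opening and the grip force at its end, in the units of the state.
- ctrl.get_obs(): the state, without advancing time (a new reading comes with each control period).
- ctrl.camera(name): name is "scene" or "top" or "wrist"; returns (picture, depth): 384x512x3 uint8, red, green, blue; 384x512 float32, m along the optical axis (not along the pixel's ray), 0 where there is no reading.
- ctrl.camera_params(name): a dict with "K" (3x3 intrinsics, pixels), "dist" ([k1, k2, p1, p2, k3] as OpenCV has them; the pictures are not rectified), "cam_to_world" (4x4, takes a point from camera to world coordinates); the wrist camera has in their place "mount" (4x4, takes a point from camera to tool coordinates, whose origin is the TCP and whose axes are the flange's). Camera axes: x right, y down, z forward; pixel columns grow to the right and rows downward; lengths in m; the calibration is good to about 2 mm. A picture is of the moment at which its call begins: read the wrist's pose just before it. camera_params takes no time and is no camera call.
- ctrl.hand_in(): hands the job in; it is judged then, once.
Trained networks look in the newest picture that a camera, given by its name, has taken for a name from the list of things; names that differ only in an ending like _2 or _b are one class to them, and where a whole thing is asked for, a point or a joint stands for the part that bears it (a point fixed in the world has none). Each returns a list of dicts, best first, with "score" (0 to 1); they miss things now and then, are a little off and sometimes report something else, mostly with a low value. They report only what shows in the picture. A call takes as long as a camera call. They do not tell look-alikes from the thing itself.
- ctrl.outline_of(camera, target): "region" (384x512 bool, what is visible of it) and "position" ([column, row] in pixels, amid what is visible of it).
The state is a dict: "time_s": time; "q": joint angles; "dq": joint speeds; "joint_efforts": joint torques, N m; "eef_pos": TCP position; "eef_rot": TCP orientation; "wrist_force": force on the tool from outside, world axes, zero at the start; "torque": the same for the moment, N m; "opening": opening from 0.0 (shut) to 1.0 (fully open); "grasp_force": force on a finger pad.
Only numpy, scipy, OpenCV 4.12 (cv2) and the standard library are available. Lean on these libraries where they do the work, as an engineer would, in place of code of your own. Each camera call takes 0.05 s, during which the arm holds its last target. There are 200 camera calls.

TASK

Make the bottle shaker ready to run: first stand every tipped resin bottle upright in the gaps of the carrier's lane, in one row with those already standing, then swing the steel bail from behind over the row until it is fully closed in front of it. Then, and only with the bail closed, turn the click wrench clockwise until the bolt is seated and the wrench gives with its click; stop there without forcing it on to the end of its give, and let go so that it springs straight. Leave the other things on the bench where they are.

Things in the scene. Friction and masses are not known exactly. Their poses are not given: they have to be found in the camera images.
- deck: carrier of a bottle shaker, fixed on the bench: aluminium plate 12 mm thick. Origin at bench height under the lane's middle; x points away from the robot, y to the left along the lane. Plate: x -190 to 110, y -380 to 380 mm. Grey posts (30 x 10 mm, 77 mm above the bench) at x 0, y -281 and 281 mm carry the bail.
- lane (a point): middle of the lane, on the plate (12 mm above the bench), axes as the deck's. The lane is the flush black rubber strip, x -56 to 56, y -245 to 245 mm; a steel fence 25 mm high stands along its far edge (x 56 to 60, y -225 to 225 mm). Bottles stand in it in one row along y, about 100 mm apart.
- bail (a joint): angle of the bail, a U of 10 mm steel rod turning on the posts about an axis along the deck's y, 62 mm above the bench over deck x 0. Its cross bar, 88 mm from that axis, lies behind the fence, 0.2 rad below level, at 0 (open), passes above the bottles at 1.77, is level in front of the lane at 3.34 (fully closed, end stop). Stiff (0.3 N m): it stays where left.
- bail_grip (a point): middle of the 14 mm thick, 50 mm long black rubber sleeve on the bail's cross bar, near its left (+y) end, 247 mm left of the lane's middle; it can be pinched from above and turns in the grip. It moves with the bail.
- bolt_axis (a point): centre of the locking bolt's head at the deck's right end, 87 mm above the bench, at deck x 0, y -330 mm; turns about the vertical. Head 38 mm across, 24 mm thick, above a grey block 44 x 44 x 45 mm.
- bolt (a joint): turn of the locking bolt (rad), growing clockwise from above, which tightens. Slack (0.25 N m) up to 1.0, where it is seated and stops. At 0 the wrench points along the deck's -x turned 0.65 rad towards -y; at 1.0, -x turned 0.35 rad towards +y.
- click (a joint): breakaway joint of the click wrench, pivot 35 mm from the bolt's axis; 0 = straight. With the bolt seated and 1.2 N m clockwise (about 11 N at wrench_grip) it gives: the angle grows while the torque hardly rises. Let go, it springs straight. It has clicked beyond 0.1 rad; its give ends at 0.4, and past 0.32 it is being forced.
- wrench_grip (a point): point to take the click wrench: on the axis of its level black handle (24 mm thick, reaching from 90 to 200 mm from the bolt's axis), 145 mm from the bolt's axis, 87 mm above the bench; x points along the handle towards the bolt. The wrench stays on the bolt.
- b1_mid (a point): square grey plastic resin bottle: body 52 x 52 x 80 mm, on it a black round cap 32 mm across, 30 mm tall (110 mm in all), steel-weighted foot, 0.22 kg. Point: its centre, 55 mm from the underside; z from underside to cap, x and y square to the sides. At the start it lies tipped over on a flat side on the plate in front of the lane, roughly along the lane's direction; it may be absent.
- b2_mid (a point): square grey plastic resin bottle: body 52 x 52 x 80 mm, on it a black round cap 32 mm across, 30 mm tall (110 mm in all), steel-weighted foot, 0.22 kg. Point: its centre, 55 mm from the underside; z from underside to cap, x and y square to the sides. At the start it stands upright in the lane; it may be absent.
- b3_mid (a point): square grey plastic resin bottle: body 52 x 52 x 80 mm, on it a black round cap 32 mm across, 30 mm tall (110 mm in all), steel-weighted foot, 0.22 kg. Point: its centre, 55 mm from the underside; z from underside to cap, x and y square to the sides. At the start it lies tipped over on a flat side on the plate in front of the lane, roughly along the lane's direction; it may be absent.
- b4_mid (a point): square grey plastic resin bottle: body 52 x 52 x 80 mm, on it a black round cap 32 mm across, 30 mm tall (110 mm in all), steel-weighted foot, 0.22 kg. Point: its centre, 55 mm from the underside; z from underside to cap, x and y square to the sides. At the start it stands upright in the lane; it may be absent.
- b5_mid (a point): square grey plastic resin bottle: body 52 x 52 x 80 mm, on it a black round cap 32 mm across, 30 mm tall (110 mm in all), steel-weighted foot, 0.22 kg. Point: its centre, 55 mm from the underside; z from underside to cap, x and y square to the sides. At the start it lies tipped over on a flat side on the plate in front of the lane, roughly along the lane's direction; it may be absent.
- tape: roll of tape, 68 mm across, 24 mm high, lying on the deck's left end in front; leave alone. Origin at its underside.
- bracket: white printed angle bracket 50 x 36 x 26 mm on the deck's right end, below the wrench handle; leave alone. Origin at its underside.
- pliers: red-handled pliers, 180 mm long and 15 mm high, flat on the bench behind the deck; leave alone. Origin at its underside.
- meter: yellow multimeter 150 x 80 x 46 mm beyond the deck's left end; leave alone. Origin at its underside.
- driver: screwdriver flat on the bench beyond the deck's right end; leave alone. Origin at its underside.
Not all that is in view belongs to the job. Leave any pink look-alike of the part that bears b1_mid alone.

How it is judged:
By the outcome, as a careful person would: the job done as asked, in the order asked, and still so for the second after the job is handed in, with the robot touching nothing.
Of b1, b3, b5 only 2 to 3 are there at a start; the rules pass over those that are not, and their reading is None.
Of b2, b4 only 1 to 2 are there at a start; the rules pass over those that are not, and their reading is None.
At some moment in a run one of b1, b3, b5 may be knocked a few centimetres aside while the robot is not near it.
Once in a run the grip may slacken for a moment while it holds something.
It also fails if it takes over 210 s, if anything falls off the work surface, if the arm or the gripper's body presses on something with over 40 N, if the wrist force passes 120 N, or if a joint passes its speed limit or range.

## Working session

There is one attempt and no reset: what is moved stays moved. The work goes in short steps, Python scripts to look and compute and a tool call to move; the robot and the scene stay as the last step left them, time stands still between calls to the robot, and variables do not carry over. Pictures are saved under pics/ and viewed, at most 14 in all, crops included, and the job is handed in when it is done.

Besides the shell and the picture viewer there is one more tool, called after "Request:" as name(argument=value, ...), one argument or row to a line, values as JSON. apply_moves: Moves the arm, as the interface text tells. Its arguments: {"type":"object","properties":{"moves":{"type":"array"}},"required":["moves"]}

```bash
mkdir -p pics; ls; cat > h.py <<'E'
import numpy as np, cv2
from scipy.spatial.transform import Rotation as R
from bench import ctrl
def pose():
    o=ctrl.get_obs(); q=np.array(o["eef_rot"]); T=np.eye(4)
    T[:3,:3]=R.from_quat(q[[1,2,3,0]]).as_matrix(); T[:3,3]=o["eef_pos"]; return T
def c2w(name,T=None):
    p=ctrl.camera_params(name)
    return np.array(p["cam_to_world"]) if "cam_to_world" in p else (pose() if T is None else T)@np.array(p["mount"])
def cloud(name,depth,T=None):
    p=ctrl.camera_params(name); M=c2w(name,T); h,w=depth.shape
    u,v=np.meshgrid(np.arange(w),np.arange(h))
    n=cv2.undistortPoints(np.stack([u,v],-1).reshape(-1,1,2).astype(np.float64),np.array(p["K"]),np.array(p["dist"])).reshape(h,w,2)
    P=np.concatenate([n*depth[...,None],depth[...,None]],-1)
    W=P@M[:3,:3].T+M[:3,3]; W[depth<=0]=np.nan; return W
def save(img,fn): cv2.imwrite("pics/"+fn,cv2.cvtColor(img,cv2.COLOR_RGB2BGR))
E
python3 - <<'E'
from h import *
for n in("scene","top"):
    im,d=ctrl.camera(n); save(im,n+"0.png"); W=cloud(n,d); np.save(n+"0.npy",W)
    for t in["deck","bail","bail_grip","wrench_grip","bolt_axis","b1_mid","tape","bracket"]:
        for r in ctrl.outline_of(n,t)[:7]:
            m=r["region"]; print(n,t,round(r["score"],2),np.round(r["position"]),m.sum(),np.round(np.nanmedian(W[m],0),3))
o=ctrl.get_obs();print(o["eef_pos"],o["eef_rot"],o["time_s"])
print(ctrl.camera_params("wrist")["mount"])
E
```

```text
pics
scene deck 0.77 [249. 240.] 18325 [ 0.544 -0.086  0.012]
scene bail_grip 0.73 [288. 233.] 799 [ 0.639 -0.025  0.052]
scene wrench_grip 0.82 [158. 295.] 605 [ 0.46  -0.377  0.095]
scene wrench_grip 0.69 [172. 281.] 200 [ 0.446 -0.31   0.019]
scene bolt_axis 0.84 [249. 239.] 18461 [ 0.544 -0.086  0.012]
scene b1_mid 0.89 [206. 228.] 743 [ 0.432 -0.135  0.06 ]
scene b1_mid 0.65 [ 92. 271.] 712 [ 0.25  -0.413  0.05 ]
scene tape 0.61 [285. 135.] 239 [0.434 0.337 0.031]
scene bracket 0.64 [174. 282.] 216 [ 0.446 -0.309  0.019]
top deck 0.82 [259. 186.] 15997 [0.521 0.006 0.012]
top bail 0.85 [252. 150.] 598 [0.639 0.048 0.052]
top bail_grip 0.79 [243. 150.] 544 [0.638 0.059 0.052]
top wrench_grip 0.56 [375. 202.] 363 [ 0.459 -0.377  0.095]
top wrench_grip 0.36 [235. 173.] 274 [0.541 0.102 0.091]
top bolt_axis 0.84 [262. 186.] 16043 [0.52  0.005 0.012]
top bolt_axis 0.5 [234. 174.] 274 [0.541 0.102 0.091]
top b1_mid 0.68 [296. 211.] 459 [ 0.423 -0.122  0.062]
top b1_mid 0.63 [379. 268.] 462 [ 0.242 -0.402  0.05 ]
top b1_mid 0.16 [235. 176.] 252 [0.541 0.103 0.092]
top tape 0.63 [161. 208.] 200 [0.431 0.342 0.034]
top bracket 0.53 [348. 207.] 150 [ 0.45  -0.306  0.018]
[0.25103079 0.51733662 0.23130402] [1.86304615e-05 2.23951419e-01 9.74600308e-01 1.40551494e-05] 0.9
[[-7.47799270e-05 -9.53260160e-01 -3.02150726e-01  7.77608922e-02]
 [ 9.99999995e-01 -8.93553049e-05  3.44163517e-05  1.52082130e-04]
 [-5.98065072e-05 -3.02150722e-01  9.53260163e-01 -1.42438955e-01]
 [ 0.00000000e+00  0.00000000e+00  0.00000000e+00  1.00000000e+00]]
```

```bash
python3 -c "
import cv2
a=cv2.imread('pics/top0.png')[120:300,120:420]; cv2.imwrite('pics/t0c.png',cv2.resize(a,None,fx=2.66,fy=2.66,interpolation=2))
a=cv2.imread('pics/scene0.png')[100:340,60:380]; cv2.imwrite('pics/s0c.png',cv2.resize(a,None,fx=2.5,fy=2.5,interpolation=2))"
```

```text
(no output)
```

View pics/t0c.png

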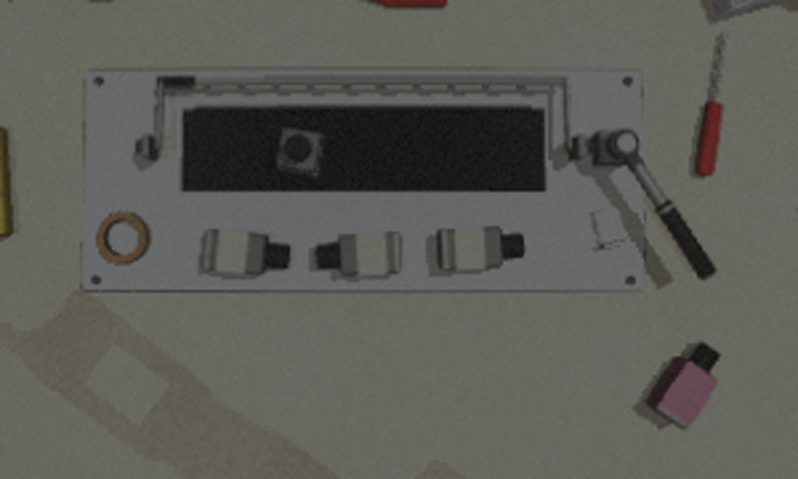

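View pics/s0c.png

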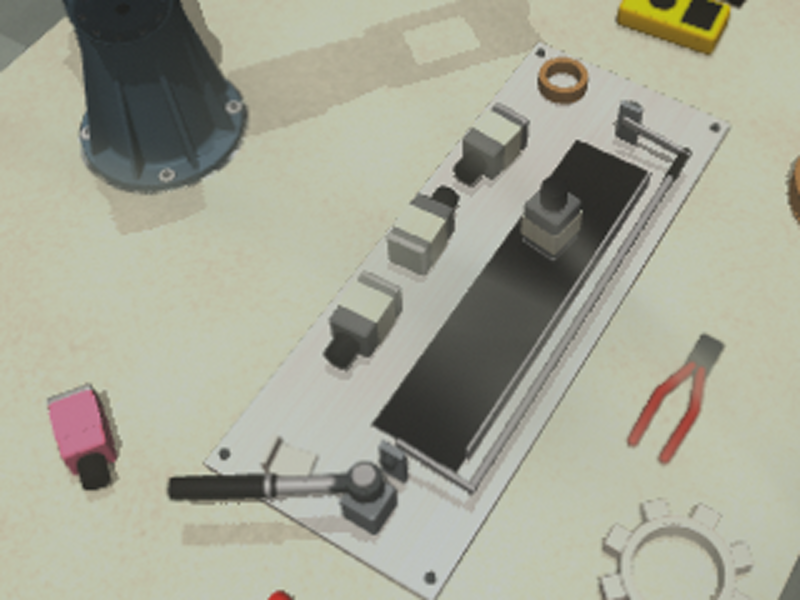

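Three tipped bottles, top crop pixels (245,252), (360,254), (478,248). One bottle stands at (300,150). The pink look-alike at (685,390) lies off the deck and I leave it alone. Next I measure the deck and the bottles.

```bash
cat >> h.py <<'E'
def rect(P): return cv2.minAreaRect((P[:,:2]*1000).astype(np.float32))
def deckfit(W):
    m=(abs(W[...,2]-.012)<.006)&(W[...,0]>.3)&(W[...,0]<.75)&(abs(W[...,1])<.5)
    m=cv2.morphologyEx(m.astype(np.uint8),cv2.MORPH_OPEN,np.ones((3,3)))
    n,l,s,c=cv2.connectedComponentsWithStats(m); k=1+np.argmax(s[1:,4]); return rect(W[l==k])
E
python3 - <<'E'
from h import *
W=np.load("top0.npy"); r=deckfit(W); print("deck",r)
box=cv2.boxPoints(r); print(box)
m=(W[...,2]>.035)&(W[...,2]<.14)&(W[...,0]>.2)&(W[...,0]<.72)&(abs(W[...,1])<.5)
n,l,s,c=cv2.connectedComponentsWithStats(m.astype(np.uint8))
for k in range(1,n):
    if s[k,4]<25: continue
    P=W[l==k]; b=P[(P[:,2]>.058)] if P[:,2].max()<.085 else P
    print(k,s[k],"all",np.round(rect(P)[0]),np.round(rect(P)[1]),round(rect(P)[2],1),"zmax",P[:,2].max().round(3), "top", *( [np.round(x,1) for x in rect(b)] if len(b)>4 else []))
E
```

```text
deck ((507.80682373046875, 21.193756103515625), (763.4874267578125, 294.3797302246094), 89.79571533203125)
[[ 359.25684 -360.0227 ]
 [ 653.63464 -361.07233]
 [ 656.3568   402.41022]
 [ 361.979    403.45984]]
1 [ 171  148  219   77 1262] all [570. -75.] [761. 220.] 78.3 zmax 0.113 top [570.  -74.5] [760.6 219.7] 78.3
6 [232 158  17   2  27] all [612.  80.] [ 4. 56.] 0.6 zmax 0.042 top
8 [263 158  16   2  25] all [613. -28.] [ 4. 53.] 0.7 zmax 0.042 top
13 [224 168  18  18 267] all [546. 104.] [52. 52.] 81.6 zmax 0.127 top [545.5 104.4] [52.4 52.5] 81.6
14 [159 200  13   5  25] all [456. 341.] [13. 43.] 6.1 zmax 0.04 top
18 [284 205  33  17 439] all [ 425. -132.] [ 53. 110.] 3.9 zmax 0.069 top [ 424.7 -117.4] [51.4 79.4] 0.7
20 [195 206  34  17 443] all [414. 173.] [110.  53.] 85.1 zmax 0.069 top [415.3 188.3] [79.7 52.5] 85.1
21 [239 207  32  17 434] all [414.  27.] [ 52. 108.] 3.7 zmax 0.072 top [414.8  19.3] [52.3 92.6] 3.7
25 [365 250  25  28 394] all [ 247. -412.] [ 53. 109.] 56.5 zmax 0.058 top
```

```bash
cat >> h.py <<'E'
import json
D=.021
def pose_of(g,z,y):
    z=np.array(z,float);z/=np.linalg.norm(z);y=np.array(y,float);y-=z*(y@z);y/=np.linalg.norm(y)
    T=np.eye(4);T[:3,:3]=np.c_[np.cross(y,z),y,z];T[:3,3]=np.array(g)+D*z;return T
def plan(wps,T=None,dmax=50,amax=9.5):
    """wps: (jaw,T,rows or None | hold rows); prints rows"""
    T=pose() if T is None else T.copy(); rows=[]
    for jaw,G,n in wps:
        if G is None: rows+=[dict(jaw=jaw,offset=[0,0,0],rot=[0,0,0])]*n; continue
        A=T.copy(); dR=R.from_matrix(A[:3,:3].T@G[:3,:3]).as_rotvec()
        k=max(n or 1,int(np.ceil(np.linalg.norm(G[:3,3]-A[:3,3])*1000/dmax)),int(np.ceil(np.degrees(np.linalg.norm(dR))/amax)))
        for i in range(1,k+1):
            p=A[:3,3]+(G[:3,3]-A[:3,3])*i/k; Q=A[:3,:3]@R.from_rotvec(dR*i/k).as_matrix()
            o=np.round(T[:3,:3].T@(p-T[:3,3])*1000).astype(int); r=np.round(np.degrees(R.from_matrix(T[:3,:3].T@Q).as_rotvec())).astype(int)
            rows.append(dict(jaw=jaw,offset=o.tolist(),rot=r.tolist()))
            T[:3,3]+=T[:3,:3]@(o/1000); T[:3,:3]=T[:3,:3]@R.from_rotvec(np.radians(r)).as_matrix()
    while len(rows)%5: rows.append(dict(jaw=rows[-1]["jaw"],offset=[0,0,0],rot=[0,0,0]))
    for i in range(0,len(rows),5): print(json.dumps(rows[i:i+5]))
    print(len(rows),"end",np.round(T[:3,3],3)); return T
Z=np.array([0,0,1.])
def cdir(az): return np.array([np.cos(np.radians(az)),np.sin(np.radians(az)),0])
def lying(mid,az,th=45,h=3,back=0,d=60):
    c=cdir(az);t=np.radians(th);z=-np.cos(t)*Z-np.sin(t)*c
    y=np.cross(Z,c); y*=np.sign(y[0]); g=np.array([*mid,0.038+h/1000])+c*(d-55)/1000
    return pose_of(g-z*back,z,y)
def upright(slot,side,lean=45,h=3,up=0,d=60,az0=0):
    # side: -1 cap was at -y, +1 cap at +y
    c=np.array([0,side,0.]);t=np.radians(lean);z=np.sin(t)*c-np.cos(t)*Z
    return pose_of(np.array([*slot,.013+d/1000+up])-c*h/1000,z,[1,0,0])
E
python3 - <<'E'
from h import *
m=(.414,.173);az=-94.9
plan([(1,lying(m,az,back=.12),None),(1,lying(m,az),None),(1,None,1)])
E
```

```text
[{"jaw": 1, "offset": [-32, -31, 12], "rot": [-3, 4, 7]}, {"jaw": 1, "offset": [-37, -27, 8], "rot": [-2, 4, 6]}, {"jaw": 1, "offset": [-40, -23, 5], "rot": [-3, 4, 7]}, {"jaw": 1, "offset": [-42, -19, 0], "rot": [-3, 4, 6]}, {"jaw": 1, "offset": [-44, -14, -3], "rot": [-3, 4, 7]}]
[{"jaw": 1, "offset": [-45, -8, -7], "rot": [-2, 4, 6]}, {"jaw": 1, "offset": [-45, -3, -10], "rot": [-3, 4, 7]}, {"jaw": 1, "offset": [-45, 3, -14], "rot": [-3, 3, 6]}, {"jaw": 1, "offset": [-42, 8, -15], "rot": [-2, 4, 7]}, {"jaw": 1, "offset": [-41, 14, -18], "rot": [-3, 4, 6]}]
[{"jaw": 1, "offset": [0, 0, 40], "rot": [0, 0, 0]}, {"jaw": 1, "offset": [1, 0, 40], "rot": [0, 0, 0]}, {"jaw": 1, "offset": [0, 0, 40], "rot": [0, 0, 0]}, {"jaw": 1, "offset": [0, 0, 0], "rot": [0, 0, 0]}, {"jaw": 1, "offset": [0, 0, 0], "rot": [0, 0, 0]}]
15 end [0.415 0.183 0.026]
```

Request:
apply_moves(
  moves=[
    {"jaw": 1,"offset": [-32,-31,12],"rot": [-3,4,7]},
    {"jaw": 1,"offset": [-37,-27,8],"rot": [-2,4,6]},
    {"jaw": 1,"offset": [-40,-23,5],"rot": [-3,4,7]},
    {"jaw": 1,"offset": [-42,-19,0],"rot": [-3,4,6]},
    {"jaw": 1,"offset": [-44,-14,-3],"rot": [-3,4,7]},
  ],
)

```text
time_s: 1.52
eef_pos: [0.3297, 0.3068, 0.1714]
eef_rot: [-0.139, 0.486, 0.848, 0.156]
wrist_force: [0.6, 0.6, 1.0]
opening: 0.996
grasp_force: 0.0
```

Request:
apply_moves(
  moves=[
    {"jaw": 1,"offset": [-45,-8,-7],"rot": [-2,4,6]},
    {"jaw": 1,"offset": [-45,-3,-10],"rot": [-3,4,7]},
    {"jaw": 1,"offset": [-45,3,-14],"rot": [-3,3,6]},
    {"jaw": 1,"offset": [-42,8,-15],"rot": [-2,4,7]},
    {"jaw": 1,"offset": [-41,14,-18],"rot": [-3,4,6]},
  ],
)

```text
time_s: 2.15
eef_pos: [0.4085, 0.0962, 0.1105]
eef_rot: [-0.256, 0.681, 0.625, 0.281]
wrist_force: [1.1, -0.4, 0.5]
opening: 0.997
grasp_force: 0.0
```

```bash
cat >> h.py <<'E'
def lyings(tag):
    T=pose(); im,d=ctrl.camera("top"); save(im,tag+".png"); W=cloud("top",d)
    m=(W[...,2]>.042)&(W[...,2]<.14)&(W[...,0]>.35)&(W[...,0]<.6)&(abs(W[...,1])<.29)
    n,l,s,c=cv2.connectedComponentsWithStats(m.astype(np.uint8))
    for k in range(1,n):
        P=W[l==k]
        if s[k,4]>60: print(np.round(rect(P)[0]),np.round(rect(P)[1]),round(rect(P)[2],1),"zmax",P[:,2].max().round(3))
E
python3 - <<'E'
from h import *
o=ctrl.get_obs(); print(np.round(o["q"],2),o["time_s"],np.round(o["eef_pos"],3))
T=pose(); im,d=ctrl.camera("wrist"); save(im,"w1.png"); W=cloud("wrist",d,T); np.save("w1.npy",W)
lyings("top1")
m=(.414,.173);az=-94.9
print(np.round((np.linalg.inv(T)@lying(m,az,back=.12)),3))
for r in ctrl.outline_of("wrist","b1_mid")[:3]: print(r["score"],r["position"],np.round(np.nanmedian(W[r["region"]],0),3))
m=abs(W[...,2]-.064)<.004; n,l,s,c=cv2.connectedComponentsWithStats(m.astype(np.uint8))
for k in range(1,n):
    if s[k,4]>300: print(s[k],np.round(np.nanmedian(W[l==k],0),4),rect(W[l==k]))
E
```

```text
[-0.61  0.16  2.15  0.68  1.35 -0.86] 2.15 [0.408 0.096 0.111]
[ 569. -250.] [56. 31.] 40.3 zmax 0.08
[545. 105.] [53. 52.] 81.7 zmax 0.127
[414. 174.] [110.  53.] 84.5 zmax 0.068
[416.  62.] [38. 35.] 1.2 zmax 0.067
[[ 1.    -0.002  0.005  0.002]
 [ 0.002  1.    -0.004 -0.001]
 [-0.005  0.004  1.     0.001]
 [ 0.     0.     0.     1.   ]]
[356  55  69  18 491] [0.5604 0.2883 0.0636] ((570.7291870117188, 290.5074462890625), (18.882165908813477, 75.05094909667969), 79.3070297241211)
[ 224  121   64   78 4670] [0.4149 0.1825 0.0639] ((415.3516845703125, 187.68917846679688), (78.2589111328125, 52.8394889831543), 84.91567993164062)
[396 199  84  74 531] [0.5214 0.0949 0.0641] ((531.3480834960938, 93.60466003417969), (38.54290771484375, 74.51420593261719), 37.07135009765625)
```

View pics/w1.png

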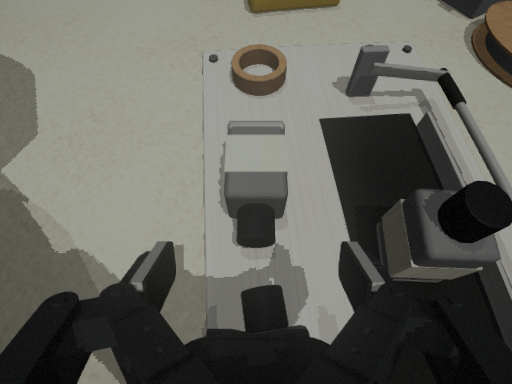

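```bash
python3 - <<'E'
from h import *
m=(.414,.173);az=-94.9
G=lying(m,az); L=G.copy(); L[2,3]+=.06
U=upright((.43,.206),-1,up=.06)
T=plan([(1,G,None),(.3,None,4),(.3,L,3)])
T=plan([(.3,U,None),(.3,upright((.547,.206),-1,up=.03),None)],T)
E
```

```text
[{"jaw": 1, "offset": [1, 0, 40], "rot": [0, 0, 0]}, {"jaw": 1, "offset": [1, -1, 41], "rot": [0, 0, 0]}, {"jaw": 1, "offset": [1, 0, 40], "rot": [0, 0, 0]}, {"jaw": 0.3, "offset": [0, 0, 0], "rot": [0, 0, 0]}, {"jaw": 0.3, "offset": [0, 0, 0], "rot": [0, 0, 0]}]
[{"jaw": 0.3, "offset": [0, 0, 0], "rot": [0, 0, 0]}, {"jaw": 0.3, "offset": [0, 0, 0], "rot": [0, 0, 0]}, {"jaw": 0.3, "offset": [14, 0, -14], "rot": [0, 0, 0]}, {"jaw": 0.3, "offset": [14, 0, -15], "rot": [0, 0, 0]}, {"jaw": 0.3, "offset": [14, 0, -14], "rot": [0, 0, 0]}]
10 end [0.415 0.182 0.086]
[{"jaw": 0.3, "offset": [3, 1, -1], "rot": [0, -9, -1]}, {"jaw": 0.3, "offset": [3, 2, -2], "rot": [0, -9, 0]}, {"jaw": 0.3, "offset": [3, 1, -3], "rot": [0, -9, -1]}, {"jaw": 0.3, "offset": [2, 2, -2], "rot": [0, -9, 0]}, {"jaw": 0.3, "offset": [2, 1, -3], "rot": [0, -9, -1]}]
[{"jaw": 0.3, "offset": [1, 2, -3], "rot": [0, -9, 0]}, {"jaw": 0.3, "offset": [0, 1, -4], "rot": [0, -9, -1]}, {"jaw": 0.3, "offset": [1, 2, -3], "rot": [0, -9, -1]}, {"jaw": 0.3, "offset": [-1, 2, -3], "rot": [0, -9, 0]}, {"jaw": 0.3, "offset": [-1, 1, -4], "rot": [0, -9, -1]}]
[{"jaw": 0.3, "offset": [7, 39, 7], "rot": [0, 0, 0]}, {"jaw": 0.3, "offset": [7, 39, 7], "rot": [0, 0, 0]}, {"jaw": 0.3, "offset": [7, 39, 8], "rot": [0, 0, 0]}, {"jaw": 0.3, "offset": [0, 0, 0], "rot": [0, 0, 0]}, {"jaw": 0.3, "offset": [0, 0, 0], "rot": [0, 0, 0]}]
15 end [0.547 0.194 0.088]
```

Request:
apply_moves(
  moves=[
    {"jaw": 1,"offset": [1,0,40],"rot": [0,0,0]},
    {"jaw": 1,"offset": [1,-1,41],"rot": [0,0,0]},
    {"jaw": 1,"offset": [1,0,40],"rot": [0,0,0]},
    {"jaw": 0.3,"offset": [0,0,0],"rot": [0,0,0]},
    {"jaw": 0.3,"offset": [0,0,0],"rot": [0,0,0]},
  ],
)

```text
time_s: 2.92
eef_pos: [0.4141, 0.1857, 0.0273]
eef_rot: [-0.256, 0.679, 0.628, 0.28]
wrist_force: [-2.3, -8.6, 11.4]
opening: 0.606
grasp_force: 23.2
```

Request:
apply_moves(
  moves=[
    {"jaw": 0.3,"offset": [0,0,0],"rot": [0,0,0]},
    {"jaw": 0.3,"offset": [0,0,0],"rot": [0,0,0]},
    {"jaw": 0.3,"offset": [14,0,-14],"rot": [0,0,0]},
    {"jaw": 0.3,"offset": [14,0,-15],"rot": [0,0,0]},
    {"jaw": 0.3,"offset": [14,0,-14],"rot": [0,0,0]},
  ],
)

```text
time_s: 3.55
eef_pos: [0.4136, 0.1841, 0.087]
eef_rot: [-0.256, 0.681, 0.627, 0.28]
wrist_force: [-0.2, -0.4, -2.8]
opening: 0.604
grasp_force: 63.0
```

Request:
apply_moves(
  moves=[
    {"jaw": 0.3,"offset": [3,1,-1],"rot": [0,-9,-1]},
    {"jaw": 0.3,"offset": [3,2,-2],"rot": [0,-9,0]},
    {"jaw": 0.3,"offset": [3,1,-3],"rot": [0,-9,-1]},
    {"jaw": 0.3,"offset": [2,2,-2],"rot": [0,-9,0]},
    {"jaw": 0.3,"offset": [2,1,-3],"rot": [0,-9,-1]},
  ],
)

```text
time_s: 4.18
eef_pos: [0.4213, 0.1907, 0.1037]
eef_rot: [0.013, 0.72, 0.694, 0.004]
wrist_force: [-0.8, -0.1, -2.2]
opening: 0.599
grasp_force: 63.0
```

Request:
apply_moves(
  moves=[
    {"jaw": 0.3,"offset": [1,2,-3],"rot": [0,-9,0]},
    {"jaw": 0.3,"offset": [0,1,-4],"rot": [0,-9,-1]},
    {"jaw": 0.3,"offset": [1,2,-3],"rot": [0,-9,-1]},
    {"jaw": 0.3,"offset": [-1,2,-3],"rot": [0,-9,0]},
    {"jaw": 0.3,"offset": [-1,1,-4],"rot": [0,-9,-1]},
  ],
)

```text
time_s: 4.8
eef_pos: [0.429, 0.1969, 0.1197]
eef_rot: [0.276, 0.648, 0.655, -0.273]
wrist_force: [-0.8, -0.8, -2.9]
opening: 0.601
grasp_force: 63.1
```

Request:
apply_moves(
  moves=[
    {"jaw": 0.3,"offset": [7,39,7],"rot": [0,0,0]},
    {"jaw": 0.3,"offset": [7,39,7],"rot": [0,0,0]},
    {"jaw": 0.3,"offset": [7,39,8],"rot": [0,0,0]},
    {"jaw": 0.3,"offset": [0,0,0],"rot": [0,0,0]},
    {"jaw": 0.3,"offset": [0,0,0],"rot": [0,0,0]},
  ],
)

```text
time_s: 5.42
eef_pos: [0.5447, 0.1964, 0.0882]
eef_rot: [0.274, 0.649, 0.655, -0.273]
wrist_force: [0.1, 0.3, -2.5]
opening: 0.602
grasp_force: 63.6
```

```bash
python3 - <<'E'
from h import *
o=ctrl.get_obs(); print(np.round(o["q"],2),o["time_s"],o["opening"],o["grasp_force"])
T=pose(); print(np.round(T,3)); im,d=ctrl.camera("scene"); save(cv2.resize(im[100:300,160:400],None,fx=3,fy=3),"s2.png"); W=cloud("scene",d)
im,d=ctrl.camera("wrist"); save(im,"w2.png")
E
```

```text
[ 0.49  0.7   1.41 -0.69  1.49  0.7 ] 5.425 0.6018203237558499 63.644338846206665
[[-0.008  1.     0.005  0.545]
 [ 0.701  0.009 -0.713  0.196]
 [-0.713 -0.002 -0.701  0.088]
 [ 0.     0.     0.     1.   ]]
```

View pics/s2.png

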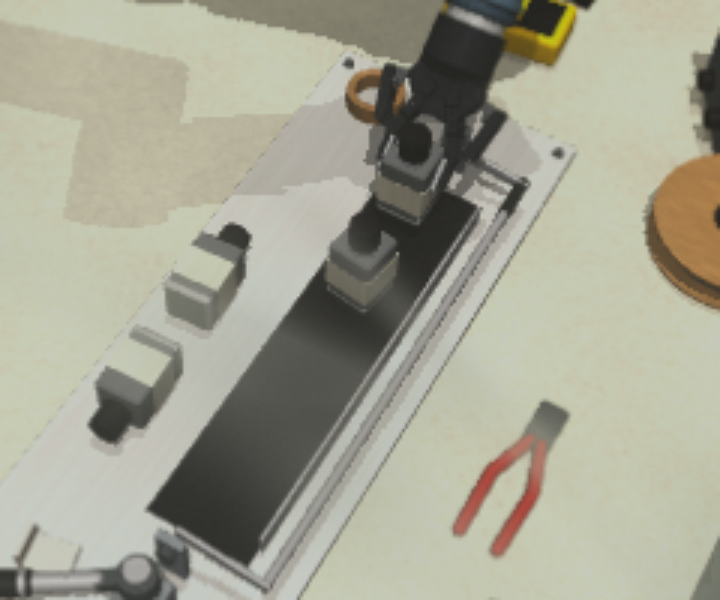

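Request:
apply_moves(
  moves=[
    {"jaw": 0.3,"offset": [6,1,8],"rot": [0,0,0]},
    {"jaw": 0.3,"offset": [5,1,6],"rot": [0,0,0]},
    {"jaw": 0.3,"offset": [4,0,4],"rot": [0,0,0]},
    {"jaw": 0.3,"offset": [2,0,2],"rot": [0,0,0]},
    {"jaw": 0.3,"offset": [0,0,0],"rot": [0,0,0]},
  ],
)

```text
time_s: 6.15
eef_pos: [0.5474, 0.1947, 0.0623]
eef_rot: [0.274, 0.649, 0.656, -0.272]
wrist_force: [-0.0, -0.6, -2.4]
opening: 0.601
grasp_force: 63.6
```

Request:
apply_moves(
  moves=[
    {"jaw": 0.3,"offset": [1,0,1],"rot": [0,0,0]},
    {"jaw": 0.3,"offset": [1,0,1],"rot": [0,0,0]},
    {"jaw": 0.3,"offset": [0,0,0],"rot": [0,0,0]},
    {"jaw": 0.3,"offset": [0,0,0],"rot": [0,0,0]},
    {"jaw": 0.3,"offset": [0,0,0],"rot": [0,0,0]},
  ],
)

```text
time_s: 6.78
eef_pos: [0.5476, 0.1947, 0.0598]
eef_rot: [0.274, 0.649, 0.656, -0.272]
wrist_force: [-0.1, 0.3, -2.2]
opening: 0.603
grasp_force: 63.6
```

Request:
apply_moves(
  moves=[
    {"jaw": 0.3,"offset": [1,0,1],"rot": [0,0,0]},
    {"jaw": 0.3,"offset": [0,0,0],"rot": [0,0,0]},
    {"jaw": 0.3,"offset": [0,0,0],"rot": [0,0,0]},
    {"jaw": 0.3,"offset": [0,0,0],"rot": [0,0,0]},
    {"jaw": 0.3,"offset": [0,0,0],"rot": [0,0,0]},
  ],
)

```text
time_s: 7.4
eef_pos: [0.5476, 0.1947, 0.0583]
eef_rot: [0.274, 0.649, 0.656, -0.272]
wrist_force: [-1.7, 0.1, -2.5]
opening: 0.6
grasp_force: 63.6
```

```bash
python3 - <<'E'
from h import *
im,d=ctrl.camera("scene"); W=cloud("scene",d)
# body of held bottle: find its lowest visible points
m=(abs(W[...,1]-.2)<.03)&(W[...,0]>.5)&(W[...,0]<.6)&(W[...,2]>.0)
P=W[m]; print(len(P)); print(np.histogram(P[:,2],bins=np.arange(0,.15,.01)))
E
```

```text
867
(array([ 50, 128,  35,  35,  35,  38,  48,  68,  87, 161,  72,  36,  73,
         1]), array([0.  , 0.01, 0.02, 0.03, 0.04, 0.05, 0.06, 0.07, 0.08, 0.09, 0.1 ,
       0.11, 0.12, 0.13, 0.14]))
```

Request:
apply_moves(
  moves=[
    {"jaw": 0.3,"offset": [1,0,1],"rot": [0,0,0]},
    {"jaw": 0.3,"offset": [0,0,0],"rot": [0,0,0]},
    {"jaw": 0.3,"offset": [0,0,0],"rot": [0,0,0]},
    {"jaw": 0.3,"offset": [0,0,0],"rot": [0,0,0]},
    {"jaw": 0.3,"offset": [0,0,0],"rot": [0,0,0]},
  ],
)

```text
time_s: 8.07
eef_pos: [0.5476, 0.1947, 0.0569]
eef_rot: [0.274, 0.649, 0.656, -0.272]
wrist_force: [-0.4, -0.2, -3.1]
opening: 0.598
grasp_force: 63.6
```

Request:
apply_moves(
  moves=[
    {"jaw": 0.3,"offset": [1,0,1],"rot": [0,0,0]},
    {"jaw": 0.3,"offset": [0,0,0],"rot": [0,0,0]},
    {"jaw": 0.3,"offset": [0,0,0],"rot": [0,0,0]},
    {"jaw": 0.3,"offset": [0,0,0],"rot": [0,0,0]},
    {"jaw": 0.3,"offset": [0,0,0],"rot": [0,0,0]},
  ],
)

```text
time_s: 8.7
eef_pos: [0.5475, 0.1947, 0.0555]
eef_rot: [0.274, 0.649, 0.656, -0.272]
wrist_force: [-1.3, -0.1, -3.2]
opening: 0.596
grasp_force: 63.6
```

Request:
apply_moves(
  moves=[
    {"jaw": 0.3,"offset": [1,0,1],"rot": [0,0,0]},
    {"jaw": 0.3,"offset": [0,0,0],"rot": [0,0,0]},
    {"jaw": 0.3,"offset": [0,0,0],"rot": [0,0,0]},
    {"jaw": 0.3,"offset": [0,0,0],"rot": [0,0,0]},
    {"jaw": 0.3,"offset": [0,0,0],"rot": [0,0,0]},
  ],
)

```text
time_s: 9.32
eef_pos: [0.5476, 0.1947, 0.0552]
eef_rot: [0.275, 0.649, 0.655, -0.272]
wrist_force: [-1.6, 0.7, 4.8]
opening: 0.601
grasp_force: 64.2
```

Request:
apply_moves(
  moves=[
    {"jaw": 0.3,"offset": [1,0,1],"rot": [0,0,0]},
    {"jaw": 0.3,"offset": [0,0,0],"rot": [0,0,0]},
    {"jaw": 0.3,"offset": [0,0,0],"rot": [0,0,0]},
    {"jaw": 0.3,"offset": [0,0,0],"rot": [0,0,0]},
    {"jaw": 0.3,"offset": [0,0,0],"rot": [0,0,0]},
  ],
)

```text
time_s: 9.95
eef_pos: [0.5477, 0.1947, 0.0552]
eef_rot: [0.275, 0.649, 0.655, -0.272]
wrist_force: [-4.7, 1.2, 12.6]
opening: 0.6
grasp_force: 65.0
```

```bash
python3 - <<'E'
from h import *
im,d=ctrl.camera("scene"); save(cv2.resize(im[100:220,260:380],None,fx=5,fy=5),"s3.png")
E
```

```text
(no output)
```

View pics/s3.png

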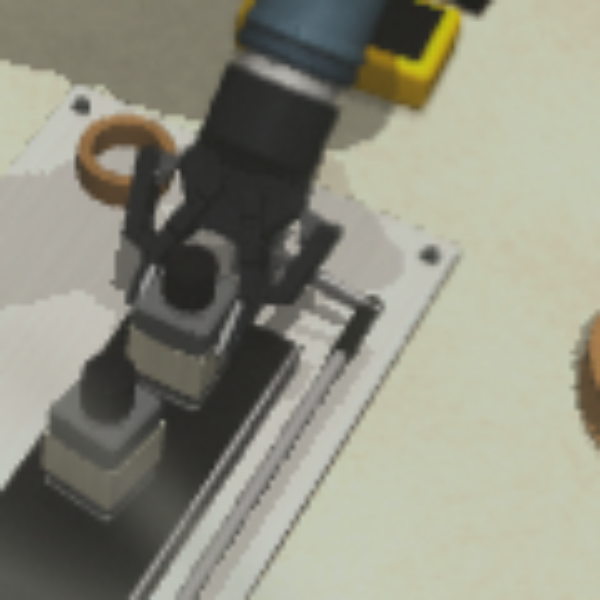

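```bash
python3 - <<'E'
from h import *
T0=pose(); B=T0.copy(); B[:3,3]-=.11*T0[:3,2]
V=pose_of((.42,.08,.24),[0,0,-1],[1,0,0])
m=(.425,-.132);az=-86.1
T=plan([(.85,None,2),(.85,B,None)],T0,dmax=40)
T=plan([(1,V,None),(1,lying(m,az,back=.12),None)],T)
E
```

```text
[{"jaw": 0.85, "offset": [0, 0, 0], "rot": [0, 0, 0]}, {"jaw": 0.85, "offset": [0, 0, 0], "rot": [0, 0, 0]}, {"jaw": 0.85, "offset": [0, 0, -37], "rot": [0, 0, 0]}, {"jaw": 0.85, "offset": [0, 0, -36], "rot": [0, 0, 0]}, {"jaw": 0.85, "offset": [0, 0, -37], "rot": [0, 0, 0]}]
5 end [0.547 0.273 0.132]
[{"jaw": 1, "offset": [-39, -26, 15], "rot": [0, 9, 0]}, {"jaw": 1, "offset": [-42, -26, 9], "rot": [0, 9, 0]}, {"jaw": 1, "offset": [-42, -25, 3], "rot": [0, 9, 0]}, {"jaw": 1, "offset": [-41, -26, -5], "rot": [0, 9, 0]}, {"jaw": 1, "offset": [-41, -26, -10], "rot": [0, 10, 1]}]
[{"jaw": 1, "offset": [-41, 2, 15], "rot": [0, 6, -1]}, {"jaw": 1, "offset": [-43, 1, 11], "rot": [0, 7, 0]}, {"jaw": 1, "offset": [-43, 1, 5], "rot": [1, 6, -1]}, {"jaw": 1, "offset": [-44, 0, 1], "rot": [0, 6, 0]}, {"jaw": 1, "offset": [-44, 0, -4], "rot": [0, 7, -1]}]
[{"jaw": 1, "offset": [-42, 0, -9], "rot": [0, 6, 0]}, {"jaw": 1, "offset": [-42, 0, -13], "rot": [1, 7, -1]}, {"jaw": 1, "offset": [0, 0, 0], "rot": [0, 0, 0]}, {"jaw": 1, "offset": [0, 0, 0], "rot": [0, 0, 0]}, {"jaw": 1, "offset": [0, 0, 0], "rot": [0, 0, 0]}]
15 end [ 0.43  -0.207  0.111]
```

Request:
apply_moves(
  moves=[
    {"jaw": 0.85,"offset": [0,0,0],"rot": [0,0,0]},
    {"jaw": 0.85,"offset": [0,0,0],"rot": [0,0,0]},
    {"jaw": 0.85,"offset": [0,0,-37],"rot": [0,0,0]},
    {"jaw": 0.85,"offset": [0,0,-36],"rot": [0,0,0]},
    {"jaw": 0.85,"offset": [-20,0,-50],"rot": [0,0,0]},
  ],
)

```text
time_s: 10.62
eef_pos: [0.5456, 0.2683, 0.1516]
eef_rot: [0.274, 0.648, 0.656, -0.274]
wrist_force: [0.9, 0.0, 0.3]
opening: 0.849
grasp_force: 0.0
```

```bash
python3 - <<'E'
from h import *
lyings("top2")
T0=pose(); print(T0[:3,3])
V=pose_of((.42,.08,.26),[0,0,-1],[1,0,0])
m=(.425,-.132);az=-86.1
T=plan([(1,V,None),(1,lying(m,az,back=.12),None)],T0)
E
```

```text
[ 569. -250.] [56. 30.] 39.8 zmax 0.08
[547. 206.] [52. 54.] 1.0 zmax 0.125
[545. 105.] [53. 52.] 81.7 zmax 0.126
[ 425. -133.] [ 53. 111.] 3.7 zmax 0.071
[414.  27.] [ 52. 108.] 3.8 zmax 0.07
[0.54880861 0.27248572 0.16070445]
[{"jaw": 1, "offset": [-38, -26, 16], "rot": [0, 9, 0]}, {"jaw": 1, "offset": [-40, -26, 10], "rot": [0, 9, 0]}, {"jaw": 1, "offset": [-41, -26, 3], "rot": [0, 9, 0]}, {"jaw": 1, "offset": [-42, -27, -3], "rot": [0, 9, 1]}, {"jaw": 1, "offset": [-40, -25, -10], "rot": [1, 9, 0]}]
[{"jaw": 1, "offset": [-41, 2, 18], "rot": [0, 6, -1]}, {"jaw": 1, "offset": [-43, 1, 15], "rot": [0, 7, 0]}, {"jaw": 1, "offset": [-44, 1, 8], "rot": [1, 6, -1]}, {"jaw": 1, "offset": [-45, 0, 5], "rot": [0, 7, 0]}, {"jaw": 1, "offset": [-44, 1, -2], "rot": [0, 6, -1]}]
[{"jaw": 1, "offset": [-45, -1, -6], "rot": [0, 7, -1]}, {"jaw": 1, "offset": [-43, -1, -11], "rot": [0, 6, 0]}, {"jaw": 1, "offset": [0, 0, 0], "rot": [0, 0, 0]}, {"jaw": 1, "offset": [0, 0, 0], "rot": [0, 0, 0]}, {"jaw": 1, "offset": [0, 0, 0], "rot": [0, 0, 0]}]
15 end [ 0.43  -0.206  0.111]
```

Request:
apply_moves(
  moves=[
    {"jaw": 1,"offset": [-38,-26,16],"rot": [0,9,0]},
    {"jaw": 1,"offset": [-40,-26,10],"rot": [0,9,0]},
    {"jaw": 1,"offset": [-41,-26,3],"rot": [0,9,0]},
    {"jaw": 1,"offset": [-42,-27,-3],"rot": [0,9,1]},
    {"jaw": 1,"offset": [-40,-25,-10],"rot": [1,9,0]},
  ],
)

```text
time_s: 11.3
eef_pos: [0.4175, 0.076, 0.2347]
eef_rot: [-0.002, 0.709, 0.705, -0.005]
wrist_force: [-0.6, -1.9, -0.1]
opening: 1.004
grasp_force: 0.0
```

Request:
apply_moves(
  moves=[
    {"jaw": 1,"offset": [-41,2,18],"rot": [0,6,-1]},
    {"jaw": 1,"offset": [-43,1,15],"rot": [0,7,0]},
    {"jaw": 1,"offset": [-44,1,8],"rot": [1,6,-1]},
    {"jaw": 1,"offset": [-45,0,5],"rot": [0,7,0]},
    {"jaw": 1,"offset": [-44,1,-2],"rot": [0,6,-1]},
  ],
)

```text
time_s: 11.92
eef_pos: [0.4244, -0.1307, 0.1426]
eef_rot: [-0.203, 0.666, 0.694, 0.184]
wrist_force: [1.0, -1.0, -0.1]
opening: 0.998
grasp_force: 0.0
```

Request:
apply_moves(
  moves=[
    {"jaw": 1,"offset": [-45,-1,-6],"rot": [0,7,-1]},
    {"jaw": 1,"offset": [-43,-1,-11],"rot": [0,6,0]},
    {"jaw": 1,"offset": [0,0,0],"rot": [0,0,0]},
    {"jaw": 1,"offset": [0,0,0],"rot": [0,0,0]},
    {"jaw": 1,"offset": [0,0,0],"rot": [0,0,0]},
  ],
)

```text
time_s: 12.55
eef_pos: [0.427, -0.2099, 0.108]
eef_rot: [-0.277, 0.635, 0.674, 0.257]
wrist_force: [0.6, 0.0, 1.2]
opening: 1.001
grasp_force: 0.0
```

```bash
cat >> h.py <<'E'
def wlook(zr=(.0585,.07)):
    T=pose(); im,d=ctrl.camera("wrist"); W=cloud("wrist",d,T)
    m=(W[...,2]>zr[0])&(W[...,2]<zr[1])&(W[...,0]<.47)&(W[...,0]>.36); n,l,s,c=cv2.connectedComponentsWithStats(m.astype(np.uint8))
    for k in range(1,n):
        if s[k,4]>300: print(s[k],np.round(np.nanmedian(W[l==k],0),4),rect(W[l==k]))
E
python3 - <<'E'
from h import *
T=pose(); wlook()
m=(.425,-.133);az=-86.2
print(np.round((np.linalg.inv(T)@lying(m,az,back=.12)),3))
G=lying(m,az); L=G.copy(); L[2,3]+=.06
T=plan([(1,G,None),(.3,None,4),(.3,L,3)])
U=upright((.44,-.17),-1,up=.07); S=(.547,-.175)
T=plan([(.3,U,None),(.3,upright(S,-1,up=.03),None),(.3,upright(S,-1,up=.003),3),(.3,None,2)],T)
E
```

```text
[ 233   31   53   51 2469] [0.4156 0.0028 0.0638] ((415.6446533203125, 10.599372863769531), (53.22078323364258, 77.99224853515625), 2.520813226699829)
[ 228  118   65   80 4879] [ 0.4239 -0.124   0.0639] ((423.6056823730469, -117.8583984375), (52.7984733581543, 79.3310317993164), 3.5914721488952637)
[[ 1.     0.007  0.01   0.003]
 [-0.007  1.     0.001  0.003]
 [-0.01  -0.001  1.    -0.001]
 [ 0.     0.     0.     1.   ]]
[{"jaw": 1, "offset": [2, 1, 40], "rot": [0, 0, 0]}, {"jaw": 1, "offset": [1, 1, 40], "rot": [0, 0, 0]}, {"jaw": 1, "offset": [2, 1, 39], "rot": [0, 1, 0]}, {"jaw": 0.3, "offset": [0, 0, 0], "rot": [0, 0, 0]}, {"jaw": 0.3, "offset": [0, 0, 0], "rot": [0, 0, 0]}]
[{"jaw": 0.3, "offset": [0, 0, 0], "rot": [0, 0, 0]}, {"jaw": 0.3, "offset": [0, 0, 0], "rot": [0, 0, 0]}, {"jaw": 0.3, "offset": [14, 0, -14], "rot": [0, 0, 0]}, {"jaw": 0.3, "offset": [14, 0, -14], "rot": [0, 0, 0]}, {"jaw": 0.3, "offset": [14, 0, -14], "rot": [0, 0, 0]}]
10 end [ 0.425 -0.123  0.086]
[{"jaw": 0.3, "offset": [-1, 1, -7], "rot": [0, -9, 0]}, {"jaw": 0.3, "offset": [-2, 1, -7], "rot": [0, -9
[... 322 characters left out ...]
, "rot": [0, -9, 0]}, {"jaw": 0.3, "offset": [-8, 1, -1], "rot": [0, -9, 1]}, {"jaw": 0.3, "offset": [-7, 2, 0], "rot": [0, -9, 0]}]
[{"jaw": 0.3, "offset": [8, 36, 10], "rot": [0, 0, 0]}, {"jaw": 0.3, "offset": [8, 35, 11], "rot": [0, 0, 0]}, {"jaw": 0.3, "offset": [8, 36, 10], "rot": [0, 0, 0]}, {"jaw": 0.3, "offset": [6, 0, 6], "rot": [0, 0, 0]}, {"jaw": 0.3, "offset": [7, 0, 7], "rot": [0, 0, 0]}]
[{"jaw": 0.3, "offset": [6, 0, 6], "rot": [0, 0, 0]}, {"jaw": 0.3, "offset": [0, 0, 0], "rot": [0, 0, 0]}, {"jaw": 0.3, "offset": [0, 0, 0], "rot": [0, 0, 0]}, {"jaw": 0.3, "offset": [0, 0, 0], "rot": [0, 0, 0]}, {"jaw": 0.3, "offset": [0, 0, 0], "rot": [0, 0, 0]}]
20 end [ 0.547 -0.187  0.061]
```

Request:
apply_moves(
  moves=[
    {"jaw": 1,"offset": [2,1,40],"rot": [0,0,0]},
    {"jaw": 1,"offset": [1,1,40],"rot": [0,0,0]},
    {"jaw": 1,"offset": [2,1,39],"rot": [0,1,0]},
    {"jaw": 0.3,"offset": [0,0,0],"rot": [0,0,0]},
    {"jaw": 0.3,"offset": [0,0,0],"rot": [0,0,0]},
  ],
)

```text
time_s: 13.22
eef_pos: [0.4246, -0.1243, 0.0267]
eef_rot: [-0.283, 0.633, 0.671, 0.263]
wrist_force: [-4.8, -7.9, 11.3]
opening: 0.603
grasp_force: 20.9
```

Request:
apply_moves(
  moves=[
    {"jaw": 0.3,"offset": [0,0,0],"rot": [0,0,0]},
    {"jaw": 0.3,"offset": [0,0,0],"rot": [0,0,0]},
    {"jaw": 0.3,"offset": [14,0,-14],"rot": [0,0,0]},
    {"jaw": 0.3,"offset": [14,0,-14],"rot": [0,0,0]},
    {"jaw": 0.3,"offset": [14,0,-14],"rot": [0,0,0]},
  ],
)

```text
time_s: 13.85
eef_pos: [0.4243, -0.1249, 0.0856]
eef_rot: [-0.284, 0.633, 0.67, 0.263]
wrist_force: [-0.4, 0.0, -2.0]
opening: 0.599
grasp_force: 62.7
```

Request:
apply_moves(
  moves=[
    {"jaw": 0.3,"offset": [-1,1,-7],"rot": [0,-9,0]},
    {"jaw": 0.3,"offset": [-2,1,-7],"rot": [0,-9,1]},
    {"jaw": 0.3,"offset": [-4,2,-6],"rot": [0,-9,0]},
    {"jaw": 0.3,"offset": [-4,1,-6],"rot": [0,-9,1]},
    {"jaw": 0.3,"offset": [-5,1,-5],"rot": [0,-9,0]},
  ],
)

```text
time_s: 14.48
eef_pos: [0.4322, -0.1537, 0.1067]
eef_rot: [-0.008, 0.697, 0.717, -0.005]
wrist_force: [0.2, 0.5, -2.5]
opening: 0.603
grasp_force: 62.7
```

Request:
apply_moves(
  moves=[
    {"jaw": 0.3,"offset": [-6,1,-5],"rot": [0,-9,0]},
    {"jaw": 0.3,"offset": [-7,2,-3],"rot": [0,-9,1]},
    {"jaw": 0.3,"offset": [-6,1,-2],"rot": [0,-9,0]},
    {"jaw": 0.3,"offset": [-8,1,-1],"rot": [0,-9,1]},
    {"jaw": 0.3,"offset": [-7,2,0],"rot": [0,-9,0]},
  ],
)

```text
time_s: 15.1
eef_pos: [0.4402, -0.183, 0.1278]
eef_rot: [0.268, 0.655, 0.653, -0.271]
wrist_force: [-1.0, -0.0, -2.0]
opening: 0.602
grasp_force: 62.8
```

Request:
apply_moves(
  moves=[
    {"jaw": 0.3,"offset": [8,36,10],"rot": [0,0,0]},
    {"jaw": 0.3,"offset": [8,35,11],"rot": [0,0,0]},
    {"jaw": 0.3,"offset": [8,36,10],"rot": [0,0,0]},
    {"jaw": 0.3,"offset": [6,0,6],"rot": [0,0,0]},
    {"jaw": 0.3,"offset": [7,0,7],"rot": [0,0,0]},
  ],
)

```text
time_s: 15.72
eef_pos: [0.5453, -0.1877, 0.0677]
eef_rot: [0.264, 0.655, 0.654, -0.27]
wrist_force: [-0.0, 0.4, -1.8]
opening: 0.598
grasp_force: 63.3
```

```bash
python3 - <<'E'
from h import *
o=ctrl.get_obs(); print(np.round(o["q"],2),o["opening"],o["grasp_force"],o["wrist_force"])
print(np.round(pose(),3)); lyings("top3")
T=plan([(.3,upright((.547,-.178),-1,up=.0025),2),(.3,None,1)])
E
```

```text
[-0.15  0.49  1.8  -0.97  0.99  0.47] 0.598481996603296 63.31102967262268 [-0.0141032   0.35889981 -1.82640447]
[[-0.002  1.    -0.009  0.545]
 [ 0.714 -0.004 -0.7   -0.188]
 [-0.7   -0.008 -0.714  0.068]
 [ 0.     0.     0.     1.   ]]
[ 543. -164.] [117.  77.] 5.1 zmax 0.14
[547. 206.] [52. 54.] 1.0 zmax 0.126
[{"jaw": 0.3, "offset": [1, 1, 3], "rot": [0, 0, 0]}, {"jaw": 0.3, "offset": [1, 2, 3], "rot": [-1, -1, 0]}, {"jaw": 0.3, "offset": [0, 0, 0], "rot": [0, 0, 0]}, {"jaw": 0.3, "offset": [0, 0, 0], "rot": [0, 0, 0]}, {"jaw": 0.3, "offset": [0, 0, 0], "rot": [0, 0, 0]}]
5 end [ 0.547 -0.19   0.06 ]
```

Request:
apply_moves(
  moves=[
    {"jaw": 0.3,"offset": [3,1,3],"rot": [0,0,0]},
    {"jaw": 0.3,"offset": [3,1,3],"rot": [0,0,0]},
    {"jaw": 0.3,"offset": [1,0,1],"rot": [0,0,0]},
    {"jaw": 0.3,"offset": [0,0,0],"rot": [0,0,0]},
    {"jaw": 0.3,"offset": [0,0,0],"rot": [0,0,0]},
  ],
)

```text
time_s: 16.4
eef_pos: [0.5481, -0.1876, 0.0593]
eef_rot: [0.265, 0.655, 0.654, -0.271]
wrist_force: [-3.7, 2.1, 5.3]
opening: 0.602
grasp_force: 63.8
```

Request:
apply_moves(
  moves=[
    {"jaw": 0.3,"offset": [1,0,1],"rot": [0,0,0]},
    {"jaw": 0.3,"offset": [0,0,0],"rot": [0,0,0]},
    {"jaw": 0.3,"offset": [0,0,0],"rot": [0,0,0]},
    {"jaw": 0.3,"offset": [0,0,0],"rot": [0,0,0]},
    {"jaw": 0.3,"offset": [0,0,0],"rot": [0,0,0]},
  ],
)

```text
time_s: 17.02
eef_pos: [0.5482, -0.1877, 0.0593]
eef_rot: [0.266, 0.655, 0.654, -0.271]
wrist_force: [-7.1, 5.8, 14.7]
opening: 0.602
grasp_force: 64.9
```

Request:
apply_moves(
  moves=[
    {"jaw": 0.3,"offset": [-1,0,-1],"rot": [0,0,0]},
    {"jaw": 0.85,"offset": [0,0,0],"rot": [0,0,0]},
    {"jaw": 0.85,"offset": [0,0,0],"rot": [0,0,0]},
    {"jaw": 0.85,"offset": [0,0,-36],"rot": [0,0,0]},
    {"jaw": 0.85,"offset": [-20,0,-50],"rot": [0,0,0]},
  ],
)

```text
time_s: 17.65
eef_pos: [0.547, -0.141, 0.1318]
eef_rot: [0.262, 0.654, 0.655, -0.272]
wrist_force: [1.0, -0.1, 0.9]
opening: 0.85
grasp_force: 0.0
```

```bash
python3 - <<'E'
from h import *
lyings("top4")
T0=pose(); print(T0[:3,3])
V=pose_of((.42,-.03,.26),[0,0,-1],[1,0,0])
m=(.414,.027);az=93.7
V1=T0.copy(); V1[:3,3]+=[-.02,.03,.08]
T=plan([(1,V1,None),(1,V,None),(1,lying(m,az,back=.12),None)],T0)
E
```

```text
[ 569. -250.] [56. 31.] 39.9 zmax 0.081
[546. 211.] [49. 42.] 0.7 zmax 0.126
[ 548. -177.] [54. 52.] 89.8 zmax 0.125
[417.   6.] [51. 65.] 0.6 zmax 0.07
[ 0.55172026 -0.13941984  0.1402419 ]
[{"jaw": 1, "offset": [-17, -10, -39], "rot": [0, 0, 0]}, {"jaw": 1, "offset": [-18, -10, -39], "rot": [0, 0, 0]}, {"jaw": 1, "offset": [9, -22, -14], "rot": [0, 9, 0]}, {"jaw": 1, "offset": [11, -23, -12], "rot": [0, 9, 0]}, {"jaw": 1, "offset": [12, -22, -11], "rot": [0, 9, 0]}]
[{"jaw": 1, "offset": [14, -23, -8], "rot": [0, 9, 0]}, {"jaw": 1, "offset": [15, -22, -6], "rot": [0, 8, 0]}, {"jaw": 1, "offset": [27, -2, 25], "rot": [0, -9, -1]}, {"jaw": 1, "offset": [30, -2, 21], "rot": [-1, -9, 0]}, {"jaw": 1, "offset": [33, -2, 16], "rot": [0, -9, -1]}]
[{"jaw": 1, "offset": [36, -1, 11], "rot": [0, -9, -1]}, {"jaw": 1, "offset": [36, -1, 5], "rot": [-1, -8, 0]}, {"jaw": 1, "offset": [0, 0, 0], "rot": [0, 0, 0]}, {"jaw": 1, "offset": [0, 0, 0], "rot": [0, 0, 0]}, {"jaw": 1, "offset": [0, 0, 0], "rot": [0, 0, 0]}]
15 end [0.409 0.101 0.111]
```

Request:
apply_moves(
  moves=[
    {"jaw": 1,"offset": [-17,-10,-39],"rot": [0,0,0]},
    {"jaw": 1,"offset": [-18,-10,-39],"rot": [0,0,0]},
    {"jaw": 1,"offset": [9,-22,-14],"rot": [0,9,0]},
    {"jaw": 1,"offset": [11,-23,-12],"rot": [0,9,0]},
    {"jaw": 1,"offset": [12,-22,-11],"rot": [0,9,0]},
  ],
)

```text
time_s: 18.32
eef_pos: [0.4625, -0.063, 0.2266]
eef_rot: [0.104, 0.699, 0.699, -0.108]
wrist_force: [-0.9, -1.4, 0.1]
opening: 1.002
grasp_force: 0.0
```

Request:
apply_moves(
  moves=[
    {"jaw": 1,"offset": [14,-23,-8],"rot": [0,9,0]},
    {"jaw": 1,"offset": [15,-22,-6],"rot": [0,8,0]},
    {"jaw": 1,"offset": [27,-2,25],"rot": [0,-9,-1]},
    {"jaw": 1,"offset": [30,-2,21],"rot": [-1,-9,0]},
    {"jaw": 1,"offset": [33,-2,16],"rot": [0,-9,-1]},
  ],
)

```text
time_s: 18.95
eef_pos: [0.4118, 0.0467, 0.1576]
eef_rot: [0.174, 0.676, 0.697, -0.164]
wrist_force: [0.4, -1.1, -0.8]
opening: 1.003
grasp_force: 0.0
```

```bash
python3 - <<'E'
from h import *
wlook(); lyings("top5"); print(np.round(pose()[:3,3],3))
E
```

```text
[ 225  134   65   72 4152] [0.4146 0.0227 0.0637] ((414.85650634765625, 13.938196182250977), (52.57299041748047, 79.04378509521484), 3.668778419494629)
[547. 206.] [52. 53.] 0.8 zmax 0.126
[546. 105.] [52. 52.] 81.2 zmax 0.127
[ 548. -177.] [54. 52.] 89.1 zmax 0.129
[414.  27.] [ 52. 108.] 3.8 zmax 0.07
[0.407 0.051 0.152]
```

```bash
python3 - <<'E'
from h import *
m=(.414,.028);az=93.7
G=lying(m,az); L=G.copy(); L[2,3]+=.06
T=plan([(1,lying(m,az,back=.1),None),(1,G,None),(.3,None,4),(.3,L,3)])
U=upright((.44,.01),1,up=.07); S=(.547,.011)
T=plan([(.3,U,None),(.3,upright(S,1,up=.03),None),(.3,upright(S,1,up=.008),2)],T)
E
```

```text
[{"jaw": 1, "offset": [29, 2, 16], "rot": [-1, -9, 0]}, {"jaw": 1, "offset": [32, 3, 11], "rot": [0, -8, -1]}, {"jaw": 1, "offset": [0, 0, 50], "rot": [0, 0, 0]}, {"jaw": 1, "offset": [-1, 0, 50], "rot": [0, 0, 0]}, {"jaw": 0.3, "offset": [0, 0, 0], "rot": [0, 0, 0]}]
[{"jaw": 0.3, "offset": [0, 0, 0], "rot": [0, 0, 0]}, {"jaw": 0.3, "offset": [0, 0, 0], "rot": [0, 0, 0]}, {"jaw": 0.3, "offset": [0, 0, 0], "rot": [0, 0, 0]}, {"jaw": 0.3, "offset": [-14, 0, -14], "rot": [0, 0, 0]}, {"jaw": 0.3, "offset": [-14, 0, -15], "rot": [0, 0, 0]}]
[{"jaw": 0.3, "offset": [-14, 0, -14], "rot": [0, 0, 0]}, {"jaw": 0.3, "offset": [0, 0, 0], "rot": [0, 0, 0]}, {"jaw": 0.3, "offset": [0, 0, 0], "rot": [0, 0, 0]}, {"jaw": 0.3, "offset": [0, 0, 0], "rot": [0, 0, 0]}, {"jaw": 0.3, "offset": [0, 0, 0], "rot": [0, 0, 0]}]
15 end [0.415 0.018 0.086]
[{"jaw": 0.3, "offset": [-3, 3, -3], "rot": [0, 9, 0]}, {"jaw": 0.3, "offset": [-2, 2, -4], "rot": [0, 9, 1]}, {"jaw": 0.3, "offset": [-2, 3, -4], "rot": [0, 9, 0]}, {"jaw": 0.3, "offset": [-1, 2, -4], "rot": [0, 9, 1]}, {"jaw": 0.3, "offset": [0, 3, -4], "rot": [0, 9, 0]}]
[{"jaw": 0.3, "offset": [0, 2, -4], "rot": [0, 9, 0]}, {"jaw": 0.3, "offset": [1, 3, -4], "rot": [0, 9, 1]}, {"jaw": 0.3, "offset": [1, 2, -4], "rot": [0, 9, 0]}, {"jaw": 0.3, "offset": [3, 3, -3], "rot": [0, 9, 1]}, {"jaw": 0.3, "offset": [3, 2, -4], "rot": [0, 9, 0]}]
[{"jaw": 0.3, "offset": [-9, 36, 10], "rot": [0, 0, 0]}, {"jaw": 0.3, "offset": [-10, 36, 9], "rot": [0, 0, 0]}, {"jaw": 0.3, "offset": [-9, 35, 10], "rot": [0, 0, 0]}, {"jaw": 0.3, "offset": [-8, 0, 8], "rot": [0, 0, 0]}, {"jaw": 0.3, "offset": [-8, 1, 7], "rot": [0, 0, 0]}]
15 end [0.547 0.023 0.066]
```

Request:
apply_moves(
  moves=[
    {"jaw": 1,"offset": [29,2,16],"rot": [-1,-9,0]},
    {"jaw": 1,"offset": [32,3,11],"rot": [0,-8,-1]},
    {"jaw": 1,"offset": [0,0,50],"rot": [0,0,0]},
    {"jaw": 1,"offset": [-1,0,50],"rot": [0,0,0]},
    {"jaw": 1,"offset": [0,0,0],"rot": [0,0,0]},
  ],
)

```text
time_s: 19.68
eef_pos: [0.417, 0.0116, 0.0289]
eef_rot: [0.274, 0.637, 0.672, -0.261]
wrist_force: [1.2, -0.1, -0.5]
opening: 0.999
grasp_force: 0.0
```

Request:
apply_moves(
  moves=[
    {"jaw": 0.3,"offset": [0,0,0],"rot": [0,0,0]},
    {"jaw": 0.3,"offset": [0,0,0],"rot": [0,0,0]},
    {"jaw": 0.3,"offset": [0,0,0],"rot": [0,0,0]},
    {"jaw": 0.3,"offset": [-14,0,-14],"rot": [0,0,0]},
    {"jaw": 0.3,"offset": [-14,0,-15],"rot": [0,0,0]},
  ],
)

```text
time_s: 20.3
eef_pos: [0.419, 0.0149, 0.0717]
eef_rot: [0.276, 0.636, 0.673, -0.258]
wrist_force: [0.3, -0.6, -2.1]
opening: 0.6
grasp_force: 62.9
```

Request:
apply_moves(
  moves=[
    {"jaw": 0.3,"offset": [-14,0,-14],"rot": [0,0,0]},
    {"jaw": 0.3,"offset": [0,0,0],"rot": [0,0,0]},
    {"jaw": 0.3,"offset": [0,0,0],"rot": [0,0,0]},
    {"jaw": 0.3,"offset": [0,0,0],"rot": [0,0,0]},
    {"jaw": 0.3,"offset": [0,0,0],"rot": [0,0,0]},
  ],
)

```text
time_s: 20.92
eef_pos: [0.4185, 0.0141, 0.0904]
eef_rot: [0.276, 0.636, 0.672, -0.259]
wrist_force: [-0.5, 0.5, -2.9]
opening: 0.604
grasp_force: 62.9
```

Request:
apply_moves(
  moves=[
    {"jaw": 0.3,"offset": [-3,3,-3],"rot": [0,9,0]},
    {"jaw": 0.3,"offset": [-2,2,-4],"rot": [0,9,1]},
    {"jaw": 0.3,"offset": [-2,3,-4],"rot": [0,9,0]},
    {"jaw": 0.3,"offset": [-1,2,-4],"rot": [0,9,1]},
    {"jaw": 0.3,"offset": [0,3,-4],"rot": [0,9,0]},
  ],
)

```text
time_s: 21.55
eef_pos: [0.4317, 0.0162, 0.113]
eef_rot: [0.001, 0.698, 0.716, 0.012]
wrist_force: [-0.3, -0.2, -2.7]
opening: 0.603
grasp_force: 62.9
```

Request:
apply_moves(
  moves=[
    {"jaw": 0.3,"offset": [0,2,-4],"rot": [0,9,0]},
    {"jaw": 0.3,"offset": [1,3,-4],"rot": [0,9,1]},
    {"jaw": 0.3,"offset": [1,2,-4],"rot": [0,9,0]},
    {"jaw": 0.3,"offset": [3,3,-3],"rot": [0,9,1]},
    {"jaw": 0.3,"offset": [3,2,-4],"rot": [0,9,0]},
  ],
)

```text
time_s: 22.18
eef_pos: [0.4434, 0.0168, 0.134]
eef_rot: [-0.273, 0.653, 0.65, 0.278]
wrist_force: [0.3, 0.2, -1.9]
opening: 0.601
grasp_force: 62.9
```

Request:
apply_moves(
  moves=[
    {"jaw": 0.3,"offset": [-9,34,10],"rot": [0,0,0]},
    {"jaw": 0.3,"offset": [-10,34,9],"rot": [0,0,0]},
    {"jaw": 0.3,"offset": [-9,34,10],"rot": [0,0,0]},
    {"jaw": 0.3,"offset": [0,0,0],"rot": [0,0,0]},
    {"jaw": 0.3,"offset": [0,0,0],"rot": [0,0,0]},
  ],
)

```text
time_s: 22.8
eef_pos: [0.5444, 0.0183, 0.0934]
eef_rot: [-0.273, 0.653, 0.65, 0.276]
wrist_force: [-0.3, -0.5, -2.1]
opening: 0.604
grasp_force: 63.8
```

```bash
python3 - <<'E'
from h import *
o=ctrl.get_obs(); print(np.round(o["q"],2),o["opening"],o["grasp_force"])
print(np.round(pose(),3)); lyings("top6")
im,d=ctrl.camera("scene"); save(cv2.resize(im[120:280,180:360],None,fx=4,fy=3.75),"s4.png")
T=plan([(.3,upright((.547,.012),1,up=.003),3)])
E
```

```text
[-0.57  0.51  1.72  0.65  1.45 -0.83] 0.6039672078779725 63.7554931640625
[[ 0.002  1.     0.006  0.544]
 [ 0.699 -0.006  0.715  0.018]
 [ 0.715  0.002 -0.699  0.093]
 [ 0.     0.     0.     1.   ]]
[544.  -3.] [110.  78.] 0.7 zmax 0.14
[547. 206.] [52. 54.] 0.6 zmax 0.127
[545. 104.] [52. 52.] 82.2 zmax 0.126
[{"jaw": 0.3, "offset": [-6, 1, 9], "rot": [0, 0, 0]}, {"jaw": 0.3, "offset": [-7, 1, 9], "rot": [0, 0, 0]}, {"jaw": 0.3, "offset": [-6, 0, 9], "rot": [0, -1, 0]}, {"jaw": 0.3, "offset": [0, 0, 0], "rot": [0, 0, 0]}, {"jaw": 0.3, "offset": [0, 0, 0], "rot": [0, 0, 0]}]
5 end [0.547 0.024 0.062]
```

View pics/s4.png

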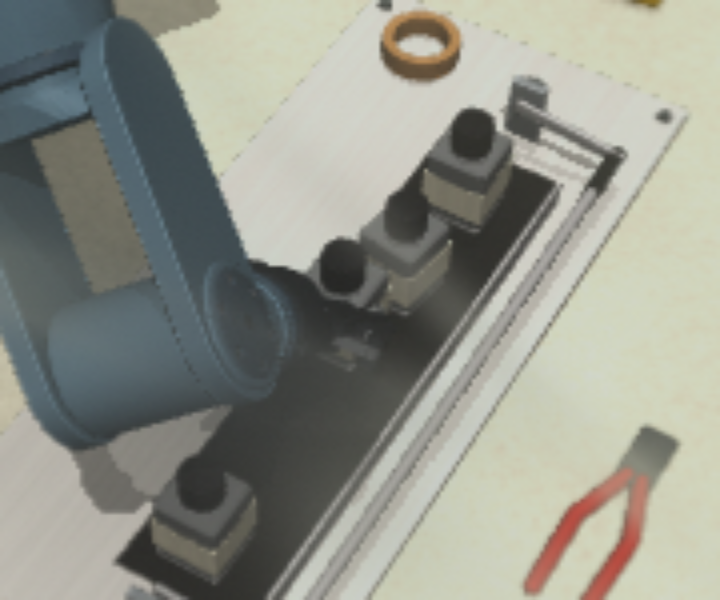

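Request:
apply_moves(
  moves=[
    {"jaw": 0.3,"offset": [-7,1,6],"rot": [0,0,0]},
    {"jaw": 0.3,"offset": [-6,1,6],"rot": [0,0,0]},
    {"jaw": 0.3,"offset": [-4,0,4],"rot": [0,0,0]},
    {"jaw": 0.3,"offset": [-1,0,1],"rot": [0,0,0]},
    {"jaw": 0.3,"offset": [0,0,0],"rot": [0,0,0]},
  ],
)

```text
time_s: 23.52
eef_pos: [0.5475, 0.0176, 0.0691]
eef_rot: [-0.272, 0.653, 0.65, 0.276]
wrist_force: [0.5, -0.3, -2.0]
opening: 0.603
grasp_force: 63.8
```

Request:
apply_moves(
  moves=[
    {"jaw": 0.3,"offset": [-1,0,1],"rot": [0,0,0]},
    {"jaw": 0.3,"offset": [-1,0,1],"rot": [0,0,0]},
    {"jaw": 0.3,"offset": [0,0,0],"rot": [0,0,0]},
    {"jaw": 0.3,"offset": [0,0,0],"rot": [0,0,0]},
    {"jaw": 0.3,"offset": [0,0,0],"rot": [0,0,0]},
  ],
)

```text
time_s: 24.15
eef_pos: [0.5476, 0.0176, 0.0664]
eef_rot: [-0.272, 0.653, 0.65, 0.276]
wrist_force: [-0.9, 1.2, -1.4]
opening: 0.6
grasp_force: 63.8
```

Request:
apply_moves(
  moves=[
    {"jaw": 0.3,"offset": [-1,0,1],"rot": [0,0,0]},
    {"jaw": 0.3,"offset": [0,0,0],"rot": [0,0,0]},
    {"jaw": 0.3,"offset": [0,0,0],"rot": [0,0,0]},
    {"jaw": 0.3,"offset": [0,0,0],"rot": [0,0,0]},
    {"jaw": 0.3,"offset": [0,0,0],"rot": [0,0,0]},
  ],
)

```text
time_s: 24.78
eef_pos: [0.5476, 0.0176, 0.065]
eef_rot: [-0.272, 0.653, 0.65, 0.276]
wrist_force: [0.0, -0.8, -1.7]
opening: 0.597
grasp_force: 63.8
```

Request:
apply_moves(
  moves=[
    {"jaw": 0.3,"offset": [-1,0,1],"rot": [0,0,0]},
    {"jaw": 0.3,"offset": [-1,0,1],"rot": [0,0,0]},
    {"jaw": 0.3,"offset": [0,0,0],"rot": [0,0,0]},
    {"jaw": 0.3,"offset": [0,0,0],"rot": [0,0,0]},
    {"jaw": 0.3,"offset": [0,0,0],"rot": [0,0,0]},
  ],
)

```text
time_s: 25.4
eef_pos: [0.5476, 0.0176, 0.0621]
eef_rot: [-0.272, 0.653, 0.65, 0.276]
wrist_force: [-1.1, 0.1, -2.4]
opening: 0.604
grasp_force: 63.8
```

Request:
apply_moves(
  moves=[
    {"jaw": 0.3,"offset": [-1,0,1],"rot": [0,0,0]},
    {"jaw": 0.3,"offset": [0,0,0],"rot": [0,0,0]},
    {"jaw": 0.3,"offset": [0,0,0],"rot": [0,0,0]},
    {"jaw": 0.3,"offset": [0,0,0],"rot": [0,0,0]},
    {"jaw": 0.3,"offset": [0,0,0],"rot": [0,0,0]},
  ],
)

```text
time_s: 26.02
eef_pos: [0.5476, 0.0176, 0.0607]
eef_rot: [-0.272, 0.653, 0.65, 0.276]
wrist_force: [0.1, 0.1, -0.8]
opening: 0.604
grasp_force: 63.8
```

Request:
apply_moves(
  moves=[
    {"jaw": 0.3,"offset": [-1,0,1],"rot": [0,0,0]},
    {"jaw": 0.3,"offset": [0,0,0],"rot": [0,0,0]},
    {"jaw": 0.3,"offset": [0,0,0],"rot": [0,0,0]},
    {"jaw": 0.3,"offset": [0,0,0],"rot": [0,0,0]},
    {"jaw": 0.3,"offset": [0,0,0],"rot": [0,0,0]},
  ],
)

```text
time_s: 26.65
eef_pos: [0.5476, 0.0177, 0.0593]
eef_rot: [-0.272, 0.653, 0.65, 0.276]
wrist_force: [0.1, 0.6, -1.6]
opening: 0.604
grasp_force: 63.8
```

Request:
apply_moves(
  moves=[
    {"jaw": 0.3,"offset": [-1,0,1],"rot": [0,0,0]},
    {"jaw": 0.3,"offset": [0,0,0],"rot": [0,0,0]},
    {"jaw": 0.3,"offset": [0,0,0],"rot": [0,0,0]},
    {"jaw": 0.3,"offset": [0,0,0],"rot": [0,0,0]},
    {"jaw": 0.3,"offset": [0,0,0],"rot": [0,0,0]},
  ],
)

```text
time_s: 27.28
eef_pos: [0.5477, 0.0177, 0.0579]
eef_rot: [-0.272, 0.653, 0.65, 0.276]
wrist_force: [0.3, 0.2, -3.1]
opening: 0.6
grasp_force: 63.8
```

Request:
apply_moves(
  moves=[
    {"jaw": 0.3,"offset": [-1,0,1],"rot": [0,0,0]},
    {"jaw": 0.3,"offset": [0,0,0],"rot": [0,0,0]},
    {"jaw": 0.3,"offset": [0,0,0],"rot": [0,0,0]},
    {"jaw": 0.3,"offset": [0,0,0],"rot": [0,0,0]},
    {"jaw": 0.3,"offset": [0,0,0],"rot": [0,0,0]},
  ],
)

```text
time_s: 27.9
eef_pos: [0.5476, 0.0177, 0.0565]
eef_rot: [-0.272, 0.653, 0.65, 0.276]
wrist_force: [0.4, -0.4, -1.9]
opening: 0.603
grasp_force: 63.8
```

Request:
apply_moves(
  moves=[
    {"jaw": 0.3,"offset": [-1,0,1],"rot": [0,0,0]},
    {"jaw": 0.3,"offset": [0,0,0],"rot": [0,0,0]},
    {"jaw": 0.3,"offset": [0,0,0],"rot": [0,0,0]},
    {"jaw": 0.3,"offset": [0,0,0],"rot": [0,0,0]},
    {"jaw": 0.3,"offset": [0,0,0],"rot": [0,0,0]},
  ],
)

```text
time_s: 28.52
eef_pos: [0.5478, 0.0176, 0.0552]
eef_rot: [-0.272, 0.653, 0.65, 0.276]
wrist_force: [-0.3, -1.1, 1.1]
opening: 0.601
grasp_force: 63.7
```

Request:
apply_moves(
  moves=[
    {"jaw": 0.85,"offset": [0,0,0],"rot": [0,0,0]},
    {"jaw": 0.85,"offset": [0,0,0],"rot": [0,0,0]},
    {"jaw": 0.85,"offset": [0,0,-37],"rot": [0,0,0]},
    {"jaw": 0.85,"offset": [20,0,-50],"rot": [0,0,0]},
    {"jaw": 0.85,"offset": [30,0,-40],"rot": [0,0,0]},
  ],
)

```text
time_s: 29.15
eef_pos: [0.5467, -0.0391, 0.1808]
eef_rot: [-0.272, 0.654, 0.65, 0.276]
wrist_force: [0.4, 0.1, -0.2]
opening: 0.854
grasp_force: 0.0
```

```bash
python3 - <<'E'
from h import *
lyings("top7")
A=pose_of((.60,.10,.27),[0,0,-1],[1,0,0]); B=pose_of((.637,.263,.16),[0,0,-1],[1,0,0])
T=plan([(.6,A,None),(.6,B,None)])
E
```

```text
[547. 206.] [52. 53.] 1.0 zmax 0.126
[546. 105.] [53. 52.] 81.1 zmax 0.126
[547.  11.] [51. 53.] 89.7 zmax 0.126
[{"jaw": 0.6, "offset": [29, 10, 12], "rot": [0, -9, 0]}, {"jaw": 0.6, "offset": [29, 10, 7], "rot": [0, -9, 0]}, {"jaw": 0.6, "offset": [31, 10, 2], "rot": [0, -9, 0]}, {"jaw": 0.6, "offset": [31, 10, -3], "rot": [1, -9, 0]}, {"jaw": 0.6, "offset": [29, 10, -8], "rot": [0, -9, 0]}]
[{"jaw": 0.6, "offset": [33, 7, 22], "rot": [0, 0, 0]}, {"jaw": 0.6, "offset": [32, 8, 23], "rot": [0, 0, 0]}, {"jaw": 0.6, "offset": [33, 7, 22], "rot": [0, 0, 0]}, {"jaw": 0.6, "offset": [32, 8, 22], "rot": [0, 0, 0]}, {"jaw": 0.6, "offset": [33, 7, 22], "rot": [0, 0, 0]}]
10 end [0.637 0.263 0.139]
```

Request:
apply_moves(
  moves=[
    {"jaw": 0.6,"offset": [29,10,12],"rot": [0,-9,0]},
    {"jaw": 0.6,"offset": [29,10,7],"rot": [0,-9,0]},
    {"jaw": 0.6,"offset": [31,10,2],"rot": [0,-9,0]},
    {"jaw": 0.6,"offset": [31,10,-3],"rot": [1,-9,0]},
    {"jaw": 0.6,"offset": [29,10,-8],"rot": [0,-9,0]},
  ],
)

```text
time_s: 29.82
eef_pos: [0.5981, 0.1031, 0.2432]
eef_rot: [-0.006, 0.708, 0.706, -0.002]
wrist_force: [-0.2, -0.6, -1.8]
opening: 0.597
grasp_force: 0.0
```

Request:
apply_moves(
  moves=[
    {"jaw": 0.6,"offset": [33,7,22],"rot": [0,0,0]},
    {"jaw": 0.6,"offset": [32,8,23],"rot": [0,0,0]},
    {"jaw": 0.6,"offset": [33,7,22],"rot": [0,0,0]},
    {"jaw": 0.6,"offset": [32,8,22],"rot": [0,0,0]},
    {"jaw": 0.6,"offset": [33,7,22],"rot": [0,0,0]},
  ],
)

```text
time_s: 30.45
eef_pos: [0.6333, 0.2674, 0.1308]
eef_rot: [-0.008, 0.708, 0.706, -0.001]
wrist_force: [1.0, -0.3, 0.1]
opening: 0.604
grasp_force: 0.0
```

```bash
python3 - <<'E'
from h import *
im,d=ctrl.camera("top"); W=cloud("top",d)
m=(W[...,2]>.042)&(W[...,0]>.5)&(W[...,0]<.6)&(W[...,1]<-.13)&(W[...,1]>-.23); print(rect(W[m]),W[m][:,2].max())
T=pose(); print(np.round(T,3)); im,d=ctrl.camera("wrist"); save(im,"w8.png"); W=cloud("wrist",d,T); np.save("w8.npy",W)
for t in("bail_grip","bail"):
  for r in ctrl.outline_of("wrist",t)[:2]: print(t,r["score"],r["position"],r["region"].sum(),np.round(np.nanmedian(W[r["region"]],0),3))
# sleeve: dark pixels at z .04-.06
g=im.max(-1); m=(g<60)&(W[...,2]>.038)&(W[...,2]<.06)&(W[...,0]>.61)&(W[...,0]<.66)&(W[...,1]>.2); 
n,l,s,c=cv2.connectedComponentsWithStats(m.astype(np.uint8))
for k in range(1,n):
    if s[k,4]>60: print(s[k],np.round(np.nanmedian(W[l==k],0),3),rect(W[l==k]))
E
```

```text
((547.6510620117188, -176.56710815429688), (54.03253173828125, 51.86451721191406), 89.70722961425781) 0.1276293021788235
[[ 0.     1.    -0.018  0.631]
 [ 1.    -0.     0.012  0.271]
 [ 0.012 -0.018 -1.     0.127]
 [ 0.     0.     0.     1.   ]]
bail_grip 0.83 [264.0, 196.0] 3080 [0.636 0.277 0.054]
bail 0.61 [265.6, 197.1] 3348 [0.636 0.274 0.054]
[259 169  17  62 921] [0.638 0.27  0.054] ((638.409912109375, 270.63037109375), (13.473931312561035, 52.096492767333984), 0.11997866630554199)
```

View pics/w8.png

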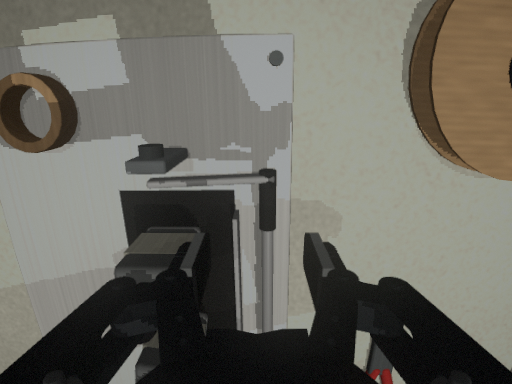

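Request:
apply_moves(
  moves=[
    {"jaw": 0.4,"offset": [-5,7,10],"rot": [-1,0,0]},
    {"jaw": 0.4,"offset": [0,0,30],"rot": [0,0,0]},
    {"jaw": 0.4,"offset": [0,0,30],"rot": [0,0,0]},
    {"jaw": 0.4,"offset": [0,0,15],"rot": [0,0,0]},
    {"jaw": 0.4,"offset": [0,0,0],"rot": [0,0,0]},
  ],
)

```text
time_s: 31.28
eef_pos: [0.6403, 0.261, 0.0459]
eef_rot: [-0.002, 0.708, 0.706, 0.005]
wrist_force: [-0.5, -0.3, -0.5]
opening: 0.398
grasp_force: 0.0
```

Request:
apply_moves(
  moves=[
    {"jaw": 0.4,"offset": [2,-2,10],"rot": [0,0,0]},
    {"jaw": 0.4,"offset": [2,0,9],"rot": [0,0,0]},
    {"jaw": 0.0,"offset": [0,0,0],"rot": [0,0,0]},
    {"jaw": 0.0,"offset": [0,0,0],"rot": [0,0,0]},
    {"jaw": 0.0,"offset": [0,0,0],"rot": [0,0,0]},
  ],
)

```text
time_s: 31.9
eef_pos: [0.6389, 0.2664, 0.0276]
eef_rot: [-0.002, 0.708, 0.706, 0.005]
wrist_force: [1.3, 2.3, -4.7]
opening: 0.141
grasp_force: 58.4
```

```bash
python3 - <<'E'
from h import *
o=ctrl.get_obs(); print(o["opening"],o["grasp_force"],np.round(o["wrist_force"],1)); T0=pose(); print(np.round(T0,3))
p=T0[:3,3]; r=.088; x0=p[0]-r*np.cos(.2); z0=p[2]+r*np.sin(.2); print(x0,z0)
w=[]
for a in np.linspace(0,3.34,23)[1:]:
    G=T0.copy(); G[0,3]=x0+r*np.cos(a-.2); G[2,3]=z0+r*np.sin(a-.2); w.append((0,G,None))
plan(w)
E
```

```text
0.1412449034110256 58.35719347000122 [ 1.3  2.3 -4.7]
[[ 0.002  1.     0.005  0.639]
 [ 1.    -0.002  0.011  0.266]
 [ 0.011  0.005 -1.     0.028]
 [ 0.     0.     0.     1.   ]]
0.5526333883207727 0.0451296551410576
[{"jaw": 0, "offset": [0, 2, -13], "rot": [0, 0, 0]}, {"jaw": 0, "offset": [0, -1, -14], "rot": [0, 0, 0]}, {"jaw": 0, "offset": [0, -2, -13], "rot": [0, 0, 0]}, {"jaw": 0, "offset": [1, -4, -12], "rot": [0, 0, 0]}, {"jaw": 0, "offset": [0, -6, -12], "rot": [0, 0, 0]}]
[{"jaw": 0, "offset": [0, -8, -11], "rot": [0, 0, 0]}, {"jaw": 0, "offset": [0, -10, -9], "rot": [0, 0, 0]}, {"jaw": 0, "offset": [0, -10, -8], "rot": [0, 0, 0]}, {"jaw": 0, "offset": [0, -12, -7], "rot": [0, 0, 0]}, {"jaw": 0, "offset": [0, -13, -4], "rot": [0, 0, 0]}]
[{"jaw": 0, "offset": [0, -13, -2], "rot": [0, 0, 0]}, {"jaw": 0, "offset": [0, -13, -1], "rot": [0, 0, 0]}, {"jaw": 0, "offset": [0, -13, 2], "rot": [0, 0, 0]}, {"jaw": 0, "offset": [0, -13, 3], "rot": [0, 0, 0]}, {"jaw": 0, "offset": [0, -12, 6], "rot": [0, 0, 0]}]
[{"jaw": 0, "offset": [0, -12, 7], "rot": [0, 0, 0]}, {"jaw": 0, "offset": [-1, -10, 9], "rot": [0, 0, 0]}, {"jaw": 0, "offset": [0, -8, 10], "rot": [0, 0, 0]}, {"jaw": 0, "offset": [0, -7, 12], "rot": [0, 0, 0]}, {"jaw": 0, "offset": [0, -5, 12], "rot": [0, 0, 0]}]
[{"jaw": 0, "offset": [0, -3, 13], "rot": [0, 0, 0]}, {"jaw": 0, "offset": [0, -1, 14], "rot": [0, 0, 0]}, {"jaw": 0, "offset": [0, 0, 0], "rot": [0, 0, 0]}, {"jaw": 0, "offset": [0, 0, 0], "rot": [0, 0, 0]}, {"jaw": 0, "offset": [0, 0, 0], "rot": [0, 0, 0]}]
25 end [0.465 0.267 0.045]
```

Request:
apply_moves(
  moves=[
    {"jaw": 0,"offset": [0,2,-13],"rot": [0,0,0]},
    {"jaw": 0,"offset": [0,-1,-14],"rot": [0,0,0]},
    {"jaw": 0,"offset": [0,-2,-13],"rot": [0,0,0]},
    {"jaw": 0,"offset": [1,-4,-12],"rot": [0,0,0]},
    {"jaw": 0,"offset": [0,-6,-12],"rot": [0,0,0]},
  ],
)

```text
time_s: 32.52
eef_pos: [0.6266, 0.2662, 0.0921]
eef_rot: [-0.002, 0.708, 0.706, 0.005]
wrist_force: [-1.3, 1.1, -12.0]
opening: 0.139
grasp_force: 58.4
```

Request:
apply_moves(
  moves=[
    {"jaw": 0,"offset": [0,-8,-11],"rot": [0,0,0]},
    {"jaw": 0,"offset": [0,-10,-9],"rot": [0,0,0]},
    {"jaw": 0,"offset": [0,-10,-8],"rot": [0,0,0]},
    {"jaw": 0,"offset": [0,-12,-7],"rot": [0,0,0]},
    {"jaw": 0,"offset": [0,-13,-4],"rot": [0,0,0]},
  ],
)

```text
time_s: 33.15
eef_pos: [0.5775, 0.2658, 0.1342]
eef_rot: [0.001, 0.708, 0.706, 0.009]
wrist_force: [8.5, -3.7, 2.2]
opening: 0.135
grasp_force: 58.4
```

Request:
apply_moves(
  moves=[
    {"jaw": 0,"offset": [0,-13,-2],"rot": [0,0,0]},
    {"jaw": 0,"offset": [0,-13,-1],"rot": [0,0,0]},
    {"jaw": 0,"offset": [0,-13,2],"rot": [0,0,0]},
    {"jaw": 0,"offset": [0,-13,3],"rot": [0,0,0]},
    {"jaw": 0,"offset": [0,-12,6],"rot": [0,0,0]},
  ],
)

```text
time_s: 33.78
eef_pos: [0.5146, 0.2657, 0.1289]
eef_rot: [0.002, 0.708, 0.706, 0.009]
wrist_force: [-1.4, -8.0, 16.3]
opening: 0.141
grasp_force: 63.6
```

Request:
apply_moves(
  moves=[
    {"jaw": 0,"offset": [0,-12,7],"rot": [0,0,0]},
    {"jaw": 0,"offset": [0,-10,9],"rot": [0,0,0]},
    {"jaw": 0,"offset": [0,-8,10],"rot": [0,0,0]},
    {"jaw": 0,"offset": [0,0,0],"rot": [0,0,0]},
    {"jaw": 0,"offset": [0,0,0],"rot": [0,0,0]},
  ],
)

```text
time_s: 34.4
eef_pos: [0.4809, 0.2653, 0.0979]
eef_rot: [-0.001, 0.708, 0.706, 0.005]
wrist_force: [-0.4, -7.8, 0.9]
opening: 0.138
grasp_force: 67.5
```

Request:
apply_moves(
  moves=[
    {"jaw": 0,"offset": [0,-7,12],"rot": [0,0,0]},
    {"jaw": 0,"offset": [0,-5,12],"rot": [0,0,0]},
    {"jaw": 0,"offset": [0,-3,13],"rot": [0,0,0]},
    {"jaw": 0,"offset": [0,-1,13],"rot": [0,0,0]},
    {"jaw": 0,"offset": [0,0,0],"rot": [0,0,0]},
  ],
)

```text
time_s: 35.02
eef_pos: [0.464, 0.2652, 0.0463]
eef_rot: [-0.001, 0.708, 0.706, 0.003]
wrist_force: [0.5, -9.5, -4.6]
opening: 0.133
grasp_force: 73.7
```

Request:
apply_moves(
  moves=[
    {"jaw": 0,"offset": [0,0,2],"rot": [0,0,0]},
    {"jaw": 0,"offset": [0,0,1],"rot": [0,0,0]},
    {"jaw": 0,"offset": [0,0,0],"rot": [0,0,0]},
    {"jaw": 0,"offset": [0,0,0],"rot": [0,0,0]},
    {"jaw": 0,"offset": [0,0,0],"rot": [0,0,0]},
  ],
)

```text
time_s: 35.65
eef_pos: [0.464, 0.2652, 0.0443]
eef_rot: [-0.001, 0.708, 0.706, 0.003]
wrist_force: [-2.9, -11.3, 2.7]
opening: 0.136
grasp_force: 74.7
```

Request:
apply_moves(
  moves=[
    {"jaw": 0,"offset": [0,0,2],"rot": [0,0,0]},
    {"jaw": 0,"offset": [0,0,0],"rot": [0,0,0]},
    {"jaw": 0,"offset": [0,0,0],"rot": [0,0,0]},
    {"jaw": 0,"offset": [0,0,0],"rot": [0,0,0]},
    {"jaw": 0,"offset": [0,0,0],"rot": [0,0,0]},
  ],
)

```text
time_s: 36.28
eef_pos: [0.464, 0.2652, 0.0424]
eef_rot: [-0.001, 0.708, 0.706, 0.003]
wrist_force: [-5.3, -11.6, 3.9]
opening: 0.138
grasp_force: 74.8
```

Request:
apply_moves(
  moves=[
    {"jaw": 0,"offset": [0,0,1],"rot": [0,0,0]},
    {"jaw": 0,"offset": [0,0,0],"rot": [0,0,0]},
    {"jaw": 0,"offset": [0,0,0],"rot": [0,0,0]},
    {"jaw": 0,"offset": [0,0,0],"rot": [0,0,0]},
    {"jaw": 0,"offset": [0,0,0],"rot": [0,0,0]},
  ],
)

```text
time_s: 36.9
eef_pos: [0.4641, 0.2653, 0.0421]
eef_rot: [-0.001, 0.708, 0.707, 0.003]
wrist_force: [-7.5, -12.9, 11.1]
opening: 0.141
grasp_force: 75.5
```

Request:
apply_moves(
  moves=[
    {"jaw": 0,"offset": [0,0,1],"rot": [0,0,0]},
    {"jaw": 0,"offset": [0,0,0],"rot": [0,0,0]},
    {"jaw": 0,"offset": [0,0,0],"rot": [0,0,0]},
    {"jaw": 0,"offset": [0,0,0],"rot": [0,0,0]},
    {"jaw": 0,"offset": [0,0,0],"rot": [0,0,0]},
  ],
)

```text
time_s: 37.52
eef_pos: [0.4641, 0.2653, 0.042]
eef_rot: [-0.001, 0.708, 0.707, 0.003]
wrist_force: [-10.4, -15.4, 18.4]
opening: 0.138
grasp_force: 76.4
```

Request:
apply_moves(
  moves=[
    {"jaw": 0.5,"offset": [0,0,0],"rot": [0,0,0]},
    {"jaw": 0.5,"offset": [0,0,0],"rot": [0,0,0]},
    {"jaw": 0.5,"offset": [0,0,0],"rot": [0,0,0]},
    {"jaw": 0.5,"offset": [0,0,-20],"rot": [0,0,0]},
    {"jaw": 0.5,"offset": [0,0,-40],"rot": [0,0,0]},
  ],
)

```text
time_s: 38.15
eef_pos: [0.4629, 0.2666, 0.0981]
eef_rot: [-0.003, 0.708, 0.706, 0.003]
wrist_force: [0.8, -0.0, 0.4]
opening: 0.499
grasp_force: 0.0
```

Request:
apply_moves(
  moves=[
    {"jaw": 0.5,"offset": [0,0,-50],"rot": [0,0,0]},
    {"jaw": 0.5,"offset": [-20,-20,-50],"rot": [0,0,0]},
    {"jaw": 0.5,"offset": [-40,-20,-20],"rot": [0,0,0]},
    {"jaw": 0.5,"offset": [-50,-20,0],"rot": [0,0,0]},
    {"jaw": 0.5,"offset": [-50,0,0],"rot": [0,0,0]},
  ],
)

```text
time_s: 38.78
eef_pos: [0.4025, 0.1051, 0.2175]
eef_rot: [-0.002, 0.707, 0.707, 0.006]
wrist_force: [1.4, -1.1, 0.1]
opening: 0.502
grasp_force: 0.0
```

```bash
python3 - <<'E'
from h import *
print(np.round(pose()[:3,3],3))
im,d=ctrl.camera("scene"); save(cv2.resize(im[100:320,130:400],None,fx=2.9,fy=2.7),"s9.png"); W=cloud("scene",d)
im2,d2=ctrl.camera("top"); save(im2,"top9.png"); V=cloud("top",d2); np.save("top9.npy",V); np.save("sc9.npy",W)
for n,X in(("scene",W),("top",V)):
  for t in("bail","wrench_grip","bolt_axis"):
    for r in ctrl.outline_of(n,t)[:2]: print(n,t,round(r["score"],2),np.round(r["position"]),r["region"].sum(),np.round(np.nanmedian(X[r["region"]],0),3))
# cross bar height from top
m=(abs(V[...,0]-.464)<.015)&(V[...,2]>.04)&(V[...,2]<.09)&(V[...,1]>-.25)&(V[...,1]<.29); P=V[m]; print(len(P),np.round(np.median(P,0),3),np.percentile(P[:,2],[10,50,90]))
m=(V[...,2]>.08)&(V[...,2]<.115)&(V[...,1]<-.28)&(V[...,0]>.4)&(V[...,0]<.62); P=V[m]; print(rect(P))
E
```

```text
[0.402 0.105 0.218]
scene bail 0.78 [229. 212.] 648 [ 0.469 -0.056  0.065]
scene bolt_axis 0.74 [230. 211.] 312 [ 0.468 -0.055  0.066]
scene bolt_axis 0.64 [242. 235.] 18616 [ 0.52  -0.08   0.012]
top bail 0.72 [260. 198.] 558 [0.467 0.01  0.065]
top bail 0.26 [275. 184.] 14578 [ 0.517 -0.035  0.012]
top wrench_grip 0.89 [373. 208.] 339 [ 0.449 -0.377  0.095]
top bolt_axis 0.95 [272. 187.] 14711 [ 0.518 -0.037  0.012]
top bolt_axis 0.19 [313. 175.] 311 [ 0.542 -0.17   0.091]
448 [0.466 0.001 0.066] [0.06232525 0.06561101 0.06884369]
((484.0604248046875, -352.00634765625), (212.31649780273438, 37.28548812866211), 31.721508026123047)
```

View pics/s9.png

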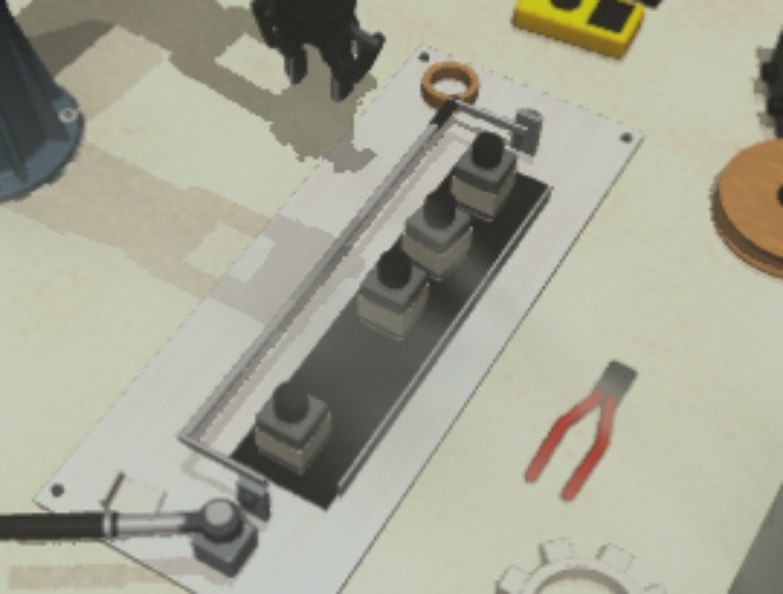

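```bash
cat >> h.py <<'E'
BO=np.array([.5515,-.307])
def wr(psi,z,r=.148,gap=0):
    u=np.array([-np.cos(psi),-np.sin(psi)]); n=np.array([u[1],-u[0]])
    g=np.array([*(BO+r*u+gap*n),0]); T=pose_of(g,[0,0,-1],[-n[0],-n[1],0]); T[2,3]=z; return T
E
python3 - <<'E'
from h import *
plan([(.5,wr(.65,.19),None)])
E
```

```text
[{"jaw": 0.5, "offset": [-46, 3, 2], "rot": [0, 0, 5]}, {"jaw": 0.5, "offset": [-45, 7, 2], "rot": [0, 0, 5]}, {"jaw": 0.5, "offset": [-45, 10, 2], "rot": [0, 0, 4]}, {"jaw": 0.5, "offset": [-44, 14, 2], "rot": [0, 0, 5]}, {"jaw": 0.5, "offset": [-42, 17, 2], "rot": [0, 0, 5]}]
[{"jaw": 0.5, "offset": [-41, 22, 2], "rot": [0, 0, 5]}, {"jaw": 0.5, "offset": [-38, 24, 2], "rot": [0, 0, 5]}, {"jaw": 0.5, "offset": [-37, 28, 2], "rot": [0, 0, 4]}, {"jaw": 0.5, "offset": [-34, 30, 2], "rot": [0, -1, 5]}, {"jaw": 0.5, "offset": [-32, 34, 2], "rot": [0, 0, 5]}]
[{"jaw": 0.5, "offset": [-28, 36, 3], "rot": [0, 0, 5]}, {"jaw": 0.5, "offset": [0, 0, 0], "rot": [0, 0, 0]}, {"jaw": 0.5, "offset": [0, 0, 0], "rot": [0, 0, 0]}, {"jaw": 0.5, "offset": [0, 0, 0], "rot": [0, 0, 0]}, {"jaw": 0.5, "offset": [0, 0, 0], "rot": [0, 0, 0]}]
15 end [ 0.434 -0.397  0.19 ]
```

Request:
apply_moves(
  moves=[
    {"jaw": 0.5,"offset": [-46,3,2],"rot": [0,0,5]},
    {"jaw": 0.5,"offset": [-45,7,2],"rot": [0,0,5]},
    {"jaw": 0.5,"offset": [-45,10,2],"rot": [0,0,4]},
    {"jaw": 0.5,"offset": [-44,14,2],"rot": [0,0,5]},
    {"jaw": 0.5,"offset": [-42,17,2],"rot": [0,0,5]},
  ],
)

```text
time_s: 39.8
eef_pos: [0.4169, -0.1235, 0.2046]
eef_rot: [-0.003, 0.84, 0.543, 0.005]
wrist_force: [0.5, -0.1, 0.7]
opening: 0.5
grasp_force: 0.0
```

Request:
apply_moves(
  moves=[
    {"jaw": 0.5,"offset": [-41,22,2],"rot": [0,0,5]},
    {"jaw": 0.5,"offset": [-38,24,2],"rot": [0,0,5]},
    {"jaw": 0.5,"offset": [-37,28,2],"rot": [0,0,4]},
    {"jaw": 0.5,"offset": [-34,30,2],"rot": [0,-1,5]},
    {"jaw": 0.5,"offset": [-32,34,2],"rot": [0,0,5]},
  ],
)

```text
time_s: 40.42
eef_pos: [0.4312, -0.3526, 0.1925]
eef_rot: [-0.0, 0.934, 0.357, -0.004]
wrist_force: [0.6, -0.1, -0.7]
opening: 0.504
grasp_force: 0.0
```

Request:
apply_moves(
  moves=[
    {"jaw": 0.5,"offset": [-28,36,3],"rot": [0,0,5]},
    {"jaw": 0.5,"offset": [0,0,0],"rot": [0,0,0]},
    {"jaw": 0.5,"offset": [0,0,0],"rot": [0,0,0]},
    {"jaw": 0.5,"offset": [0,0,0],"rot": [0,0,0]},
    {"jaw": 0.5,"offset": [0,0,0],"rot": [0,0,0]},
  ],
)

```text
time_s: 41.05
eef_pos: [0.4337, -0.3968, 0.1904]
eef_rot: [0.0, 0.948, 0.317, -0.004]
wrist_force: [0.2, 0.7, -0.3]
opening: 0.502
grasp_force: 0.0
```

```bash
python3 - <<'E'
from h import *
T=pose(); print(np.round(T,3)); im,d=ctrl.camera("wrist"); save(im,"w10.png"); W=cloud("wrist",d,T); np.save("w10.npy",W)
m=(W[...,2]>.085)&(W[...,2]<.115)&(W[...,0]>.3)&(W[...,0]<.6)
n,l,s,c=cv2.connectedComponentsWithStats(m.astype(np.uint8))
for k in range(1,n):
    if s[k,4]>200:
        P=W[l==k]; print(s[k],rect(P)); 
        f=cv2.fitLine((P[:,:2]*1000).astype(np.float32),cv2.DIST_HUBER,0,.01,.01).ravel(); print("line",f)
for r in ctrl.outline_of("wrist","wrench_grip")[:2]: print(r["score"],r["position"],np.round(np.nanmedian(W[r["region"]],0),3))
im,d=ctrl.camera("top"); V=cloud("top",d)
E
```

```text
[[ 0.799  0.601 -0.007  0.434]
 [ 0.601 -0.799 -0.003 -0.397]
 [-0.007 -0.001 -1.     0.19 ]
 [ 0.     0.     0.     1.   ]]
[ 237    0   49  240 6227] ((471.9783935546875, -360.95361328125), (195.3492431640625, 36.11174774169922), 32.25926208496094)
line [   0.82986844    0.55795914  481.44156    -358.42862   ]
0.6 [253.9, 145.8] [ 0.465 -0.37   0.096]
```

View pics/w10.png

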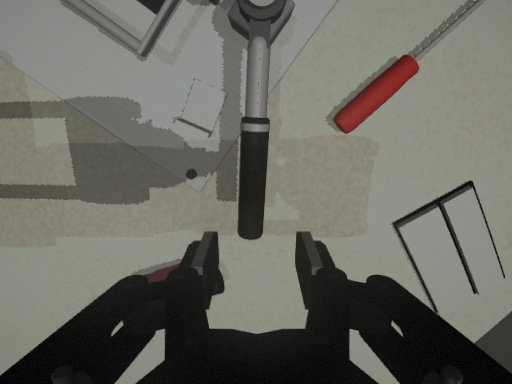

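```bash
python3 - <<'E'
from h import *
W=np.load("w10.npy")
m=(W[...,2]>.085)&(W[...,2]<.115)&(W[...,0]>.3)&(W[...,0]<.6)
n,l,s,c=cv2.connectedComponentsWithStats(m.astype(np.uint8)); k=1+np.argmax(s[1:,4]); P=W[l==k]
d=np.hypot(P[:,0]-.5515,P[:,1]+.307)
for lo,hi in((.0,.03),(.05,.09),(.1,.15),(.15,.21)):
    q=P[(d>lo)&(d<hi)]; print(lo,len(q),np.round(rect(q)[0],1),np.round(rect(q)[1],1),np.round(q[:,2].max(),3))
q=P[d>.05]; f=cv2.fitLine((q[:,:2]*1000).astype(np.float32),cv2.DIST_HUBER,0,.01,.01).ravel(); print(f,d.max(),np.degrees(np.arctan2(f[1],f[0])))
E
```

```text
0.0 1337 [ 541.4 -317.1] [31.2 36.1] 0.109
0.05 1177 [ 494.8 -347.5] [40.2 23.5] 0.1
0.1 1565 [ 450.2 -379.5] [50.8 24. ] 0.101
0.15 1133 [ 410.9 -406. ] [44. 24.] 0.1
[   0.82893753    0.5593412   456.59488    -375.14816   ] 0.19410259022215234 34.010246
```

```bash
sed -i 's/^BO=.*/BO=np.array([.5545,-.309])/' h.py; python3 - <<'E'
from h import *
T=plan([(.5,wr(.593,.11),None),(.5,wr(.593,.071),None)])
w=[(.5,wr(.593,.071,gap=.009),None)]+[(.5,wr(p,.071,gap=.009),None) for p in np.linspace(.593,-.2,10)[1:]]
plan(w,T)
E
```

```text
[{"jaw": 0.5, "offset": [1, -3, 40], "rot": [0, 0, 1]}, {"jaw": 0.5, "offset": [2, -3, 40], "rot": [0, 0, 2]}, {"jaw": 0.5, "offset": [0, 1, 39], "rot": [0, 0, 0]}, {"jaw": 0.5, "offset": [0, 0, 0], "rot": [0, 0, 0]}, {"jaw": 0.5, "offset": [0, 0, 0], "rot": [0, 0, 0]}]
5 end [ 0.432 -0.392  0.071]
[{"jaw": 0.5, "offset": [0, -9, 0], "rot": [0, 0, 0]}, {"jaw": 0.5, "offset": [1, -13, 0], "rot": [0, 0, 5]}, {"jaw": 0.5, "offset": [2, -13, 0], "rot": [0, 0, 5]}, {"jaw": 0.5, "offset": [1, -13, 0], "rot": [0, 0, 5]}, {"jaw": 0.5, "offset": [1, -13, 0], "rot": [0, 0, 5]}]
[{"jaw": 0.5, "offset": [2, -13, 0], "rot": [0, 0, 5]}, {"jaw": 0.5, "offset": [1, -13, 0], "rot": [0, 0, 5]}, {"jaw": 0.5, "offset": [1, -13, 0], "rot": [0, 0, 5]}, {"jaw": 0.5, "offset": [2, -13, 0], "rot": [0, 0, 5]}, {"jaw": 0.5, "offset": [1, -13, 0], "rot": [0, 0, 5]}]
10 end [ 0.411 -0.271  0.071]
```

Request:
apply_moves(
  moves=[
    {"jaw": 0.5,"offset": [1,-3,40],"rot": [0,0,1]},
    {"jaw": 0.5,"offset": [2,-3,40],"rot": [0,0,2]},
    {"jaw": 0.5,"offset": [0,1,39],"rot": [0,0,0]},
    {"jaw": 0.5,"offset": [0,0,0],"rot": [0,0,0]},
    {"jaw": 0.5,"offset": [0,0,0],"rot": [0,0,0]},
  ],
)

```text
time_s: 41.82
eef_pos: [0.4326, -0.3932, 0.0727]
eef_rot: [0.001, 0.957, 0.291, -0.003]
wrist_force: [-1.4, -0.1, 0.8]
opening: 0.504
grasp_force: 0.0
```

Request:
apply_moves(
  moves=[
    {"jaw": 0.5,"offset": [0,-9,0],"rot": [0,0,0]},
    {"jaw": 0.5,"offset": [1,-13,0],"rot": [0,0,5]},
    {"jaw": 0.5,"offset": [2,-13,0],"rot": [0,0,5]},
    {"jaw": 0.5,"offset": [1,-13,0],"rot": [0,0,5]},
    {"jaw": 0.5,"offset": [1,-13,0],"rot": [0,0,5]},
  ],
)

```text
time_s: 42.45
eef_pos: [0.409, -0.337, 0.0732]
eef_rot: [0.003, 0.993, 0.119, -0.002]
wrist_force: [2.0, -1.6, 0.5]
opening: 0.501
grasp_force: 0.8
```

Request:
apply_moves(
  moves=[
    {"jaw": 0.5,"offset": [2,-13,0],"rot": [0,0,5]},
    {"jaw": 0.5,"offset": [1,-13,0],"rot": [0,0,5]},
    {"jaw": 0.5,"offset": [1,-13,0],"rot": [0,0,5]},
    {"jaw": 0.5,"offset": [0,0,0],"rot": [0,0,0]},
    {"jaw": 0.5,"offset": [0,0,0],"rot": [0,0,0]},
  ],
)

```text
time_s: 43.08
eef_pos: [0.4066, -0.2977, 0.0719]
eef_rot: [0.002, 1.0, -0.009, -0.003]
wrist_force: [-0.2, -1.1, 0.9]
opening: 0.505
grasp_force: 0.0
```

```bash
cat >> h.py <<'E'
def hl(save_as=None):
    T=pose(); o=ctrl.get_obs(); im,d=ctrl.camera("wrist"); W=cloud("wrist",d,T)
    if save_as: save(im,save_as)
    D2=np.hypot(W[...,0]-BO[0],W[...,1]-BO[1])
    for lo,hi in((.04,.085),(.095,.13)):
        m=(W[...,2]>.09)&(W[...,2]<.106)&(D2>lo)&(D2<hi); m=cv2.morphologyEx(m.astype(np.uint8),cv2.MORPH_OPEN,np.ones((3,3)))
        n,l,s,c=cv2.connectedComponentsWithStats(m)
        for k in range(1,n):
            if s[k,4]<150: continue
            q=W[l==k]; r=rect(q); c0=np.array(r[0])/1000-BO
            print("seg",lo,s[k,4],np.round(r[0],1),np.round(r[1]),"psi",round(np.arctan2(-c0[1],-c0[0]),3))
    x=T[:3,0]; n=-T[:3,1]; F=np.array(o["wrist_force"])
    print("F along push",round(F@n,1),"radial",round(F@x,1),"tcp",np.round(T[:3,3],3),"tcp psi",round(np.arctan2(-(T[1,3]-BO[1]),-(T[0,3]-BO[0])),3),"tool psi",round(np.arctan2(x[1],x[0]),3))
E
python3 -c "
from h import *
hl()"
```

```text
seg 0.04 4870 [ 492.6 -306. ] [17. 46.] psi -0.049
seg 0.095 3622 [ 442.4 -304.9] [24. 36.] psi -0.037
F along push -1.1 radial -0.2 tcp [ 0.407 -0.298  0.072] tcp psi -0.076 tool psi -0.018
```

Request:
apply_moves(
  moves=[
    {"jaw": 0.5,"offset": [1,-13,0],"rot": [0,0,5]},
    {"jaw": 0.5,"offset": [2,-13,0],"rot": [0,0,5]},
    {"jaw": 0.5,"offset": [1,-10,0],"rot": [0,0,4]},
    {"jaw": 0.5,"offset": [0,0,0],"rot": [0,0,0]},
    {"jaw": 0.5,"offset": [0,0,0],"rot": [0,0,0]},
  ],
)

```text
time_s: 43.75
eef_pos: [0.4139, -0.2623, 0.0709]
eef_rot: [0.002, 0.991, -0.131, -0.003]
wrist_force: [0.4, 0.3, 0.4]
opening: 0.497
grasp_force: 0.0
```

```bash
python3 -c "
from h import *
hl()"
```

```text
seg 0.04 4927 [ 495.3 -290.9] [17. 46.] psi -0.297
seg 0.095 2363 [ 537.5 -193.7] [19. 33.] psi -1.424
seg 0.095 3690 [ 446.7 -278.1] [24. 35.] psi -0.279
F along push 0.4 radial 0.3 tcp [ 0.414 -0.262  0.071] tcp psi -0.321 tool psi -0.263
```

Small steps now, watching the push force.

Request:
apply_moves(
  moves=[
    {"jaw": 0.5,"offset": [0,-4,0],"rot": [0,0,2]},
    {"jaw": 0.5,"offset": [0,-3,0],"rot": [0,0,1]},
    {"jaw": 0.5,"offset": [0,0,0],"rot": [0,0,0]},
    {"jaw": 0.5,"offset": [0,0,0],"rot": [0,0,0]},
    {"jaw": 0.5,"offset": [0,0,0],"rot": [0,0,0]},
  ],
)

```text
time_s: 44.42
eef_pos: [0.4159, -0.2553, 0.0709]
eef_rot: [0.002, 0.988, -0.158, -0.003]
wrist_force: [-0.1, -1.8, 0.2]
opening: 0.5
grasp_force: 0.7
```

Request:
apply_moves(
  moves=[
    {"jaw": 0.5,"offset": [0,-3,0],"rot": [0,0,1]},
    {"jaw": 0.5,"offset": [0,0,0],"rot": [0,0,0]},
    {"jaw": 0.5,"offset": [0,0,0],"rot": [0,0,0]},
    {"jaw": 0.5,"offset": [0,0,0],"rot": [0,0,0]},
    {"jaw": 0.5,"offset": [0,0,0],"rot": [0,0,0]},
  ],
)

```text
time_s: 45.05
eef_pos: [0.4166, -0.252, 0.0707]
eef_rot: [0.002, 0.986, -0.166, -0.003]
wrist_force: [0.1, 0.6, -0.2]
opening: 0.502
grasp_force: 0.1
```

Request:
apply_moves(
  moves=[
    {"jaw": 0.5,"offset": [0,-3,0],"rot": [0,0,1]},
    {"jaw": 0.5,"offset": [0,0,0],"rot": [0,0,0]},
    {"jaw": 0.5,"offset": [0,0,0],"rot": [0,0,0]},
    {"jaw": 0.5,"offset": [0,0,0],"rot": [0,0,0]},
    {"jaw": 0.5,"offset": [0,0,0],"rot": [0,0,0]},
  ],
)

```text
time_s: 45.68
eef_pos: [0.4177, -0.2493, 0.0708]
eef_rot: [0.002, 0.985, -0.175, -0.003]
wrist_force: [-0.4, -0.2, -0.1]
opening: 0.5
grasp_force: 0.0
```

```bash
python3 -c "
from h import *
hl()"
```

```text
seg 0.04 4968 [ 497.  -285.9] [17. 46.] psi -0.383
seg 0.095 3653 [ 543.5 -191.1] [20. 42.] psi -1.478
seg 0.095 3727 [ 449.5 -269.1] [24. 35.] psi -0.363
F along push -0.3 radial -0.3 tcp [ 0.418 -0.249  0.071] tcp psi -0.411 tool psi -0.352
```

Request:
apply_moves(
  moves=[
    {"jaw": 0.5,"offset": [0,-3,0],"rot": [0,0,1]},
    {"jaw": 0.5,"offset": [0,0,0],"rot": [0,0,0]},
    {"jaw": 0.5,"offset": [0,0,0],"rot": [0,0,0]},
    {"jaw": 0.5,"offset": [0,0,0],"rot": [0,0,0]},
    {"jaw": 0.5,"offset": [0,0,0],"rot": [0,0,0]},
  ],
)

```text
time_s: 46.35
eef_pos: [0.4188, -0.2469, 0.0709]
eef_rot: [0.002, 0.983, -0.183, -0.003]
wrist_force: [-0.5, -2.9, -0.2]
opening: 0.5
grasp_force: 1.7
```

Request:
apply_moves(
  moves=[
    {"jaw": 0.5,"offset": [0,-3,0],"rot": [0,0,1]},
    {"jaw": 0.5,"offset": [0,0,0],"rot": [0,0,0]},
    {"jaw": 0.5,"offset": [0,0,0],"rot": [0,0,0]},
    {"jaw": 0.5,"offset": [0,0,0],"rot": [0,0,0]},
    {"jaw": 0.5,"offset": [0,0,0],"rot": [0,0,0]},
  ],
)

```text
time_s: 46.98
eef_pos: [0.4199, -0.2447, 0.071]
eef_rot: [0.003, 0.981, -0.192, -0.003]
wrist_force: [-2.0, -5.9, -0.5]
opening: 0.5
grasp_force: 3.3
```

```bash
python3 -c "
from h import *
hl()"
```

```text
seg 0.04 4939 [ 498. -284.] [17. 46.] psi -0.416
seg 0.095 4190 [ 545.4 -190.8] [45. 20.] psi -1.494
seg 0.095 3707 [ 451.  -265.7] [24. 35.] psi -0.396
F along push -6.2 radial 0.3 tcp [ 0.42  -0.245  0.071] tcp psi -0.446 tool psi -0.387
```

Request:
apply_moves(
  moves=[
    {"jaw": 0.5,"offset": [0,-3,0],"rot": [0,0,1]},
    {"jaw": 0.5,"offset": [0,0,0],"rot": [0,0,0]},
    {"jaw": 0.5,"offset": [0,0,0],"rot": [0,0,0]},
    {"jaw": 0.5,"offset": [0,0,0],"rot": [0,0,0]},
    {"jaw": 0.5,"offset": [0,0,0],"rot": [0,0,0]},
  ],
)

```text
time_s: 47.65
eef_pos: [0.4208, -0.2426, 0.0711]
eef_rot: [0.004, 0.98, -0.201, -0.003]
wrist_force: [-3.5, -8.7, -0.6]
opening: 0.501
grasp_force: 4.8
```

Request:
apply_moves(
  moves=[
    {"jaw": 0.5,"offset": [0,-3,0],"rot": [0,0,1]},
    {"jaw": 0.5,"offset": [0,0,0],"rot": [0,0,0]},
    {"jaw": 0.5,"offset": [0,0,0],"rot": [0,0,0]},
    {"jaw": 0.5,"offset": [0,0,0],"rot": [0,0,0]},
    {"jaw": 0.5,"offset": [0,0,0],"rot": [0,0,0]},
  ],
)

```text
time_s: 48.28
eef_pos: [0.422, -0.2399, 0.0711]
eef_rot: [0.004, 0.978, -0.209, -0.003]
wrist_force: [-4.0, -10.0, -0.4]
opening: 0.502
grasp_force: 4.9
```

Request:
apply_moves(
  moves=[
    {"jaw": 0.5,"offset": [0,-3,0],"rot": [0,0,1]},
    {"jaw": 0.5,"offset": [0,0,0],"rot": [0,0,0]},
    {"jaw": 0.5,"offset": [0,0,0],"rot": [0,0,0]},
    {"jaw": 0.5,"offset": [0,0,0],"rot": [0,0,0]},
    {"jaw": 0.5,"offset": [0,0,0],"rot": [0,0,0]},
  ],
)

```text
time_s: 48.9
eef_pos: [0.4233, -0.2373, 0.0711]
eef_rot: [0.004, 0.976, -0.218, -0.003]
wrist_force: [-3.1, -10.0, -0.7]
opening: 0.499
grasp_force: 5.0
```

```bash
python3 -c "
from h import *
hl()"
```

```text
seg 0.04 4935 [ 498.6 -282.2] [17. 46.] psi -0.447
seg 0.095 4802 [ 547.1 -190.9] [20. 49.] psi -1.508
seg 0.095 3706 [ 453.1 -261. ] [24. 35.] psi -0.442
F along push -10.4 radial 1.4 tcp [ 0.423 -0.237  0.071] tcp psi -0.5 tool psi -0.439
```

Request:
apply_moves(
  moves=[
    {"jaw": 0.5,"offset": [0,-3,0],"rot": [0,0,1]},
    {"jaw": 0.5,"offset": [0,-3,0],"rot": [0,0,2]},
    {"jaw": 0.5,"offset": [0,-3,0],"rot": [0,0,1]},
    {"jaw": 0.5,"offset": [0,0,0],"rot": [0,0,0]},
    {"jaw": 0.5,"offset": [0,0,0],"rot": [0,0,0]},
  ],
)

```text
time_s: 49.58
eef_pos: [0.4278, -0.2296, 0.0713]
eef_rot: [0.004, 0.968, -0.252, -0.002]
wrist_force: [-3.1, -10.5, -1.7]
opening: 0.5
grasp_force: 5.2
```

Request:
apply_moves(
  moves=[
    {"jaw": 0.5,"offset": [0,-3,0],"rot": [0,0,2]},
    {"jaw": 0.5,"offset": [0,-3,0],"rot": [0,0,2]},
    {"jaw": 0.5,"offset": [0,0,0],"rot": [0,0,0]},
    {"jaw": 0.5,"offset": [0,0,0],"rot": [0,0,0]},
    {"jaw": 0.5,"offset": [0,0,0],"rot": [0,0,0]},
  ],
)

```text
time_s: 50.2
eef_pos: [0.4315, -0.225, 0.0716]
eef_rot: [0.004, 0.958, -0.285, -0.001]
wrist_force: [0.7, -11.0, -2.0]
opening: 0.499
grasp_force: 4.9
```

```bash
python3 -c "
from h import *
hl()
T=pose(); a=np.array([.4213,-.2420]); print('travel',np.linalg.norm(T[:2,3]-a), 'click~',np.linalg.norm(T[:2,3]-a)/.113)"
```

```text
seg 0.04 4854 [ 500.5 -278.8] [17. 46.] psi -0.51
seg 0.095 4894 [ 547.5 -190.8] [49. 20.] psi -1.512
seg 0.095 3663 [ 457.4 -252.6] [24. 35.] psi -0.526
F along push -8.8 radial 6.6 tcp [ 0.431 -0.225  0.072] tcp psi -0.599 tool psi -0.578
travel 0.019836277688858598 click~ 0.17554228043237696
```

```bash
python3 - <<'E'
from h import *
T=pose(); G=pose_of((0,0,0),[0,0,-1],[np.cos(-.352-np.pi/2),np.sin(-.352-np.pi/2),0]); G[:3,3]=[.4165,-.2530,.071]
plan([(.5,G,5)],T)
E
```

```text
[{"jaw": 0.5, "offset": [1, 6, 0], "rot": [0, 0, -3]}, {"jaw": 0.5, "offset": [0, 7, 0], "rot": [0, 0, -2]}, {"jaw": 0.5, "offset": [0, 6, 1], "rot": [0, 0, -3]}, {"jaw": 0.5, "offset": [-1, 6, 0], "rot": [0, 0, -2]}, {"jaw": 0.5, "offset": [0, 7, 0], "rot": [1, 0, -3]}]
5 end [ 0.416 -0.253  0.071]
```

Request:
apply_moves(
  moves=[
    {"jaw": 0.5,"offset": [1,6,0],"rot": [0,0,-3]},
    {"jaw": 0.5,"offset": [0,7,0],"rot": [0,0,-2]},
    {"jaw": 0.5,"offset": [0,6,1],"rot": [0,0,-3]},
    {"jaw": 0.5,"offset": [-1,6,0],"rot": [0,0,-2]},
    {"jaw": 0.5,"offset": [0,7,0],"rot": [1,0,-3]},
  ],
)

```text
time_s: 50.88
eef_pos: [0.4156, -0.2503, 0.07]
eef_rot: [-0.007, 0.985, -0.174, -0.001]
wrist_force: [1.1, 0.2, 0.7]
opening: 0.5
grasp_force: 0.0
```

Request:
apply_moves(
  moves=[
    {"jaw": 0.5,"offset": [0,0,0],"rot": [0,0,0]},
    {"jaw": 0.5,"offset": [0,0,0],"rot": [0,0,0]},
    {"jaw": 0.5,"offset": [0,0,0],"rot": [0,0,0]},
    {"jaw": 0.5,"offset": [0,0,0],"rot": [0,0,0]},
    {"jaw": 0.5,"offset": [0,0,0],"rot": [0,0,0]},
  ],
)

```text
time_s: 51.5
eef_pos: [0.4155, -0.2505, 0.0698]
eef_rot: [-0.007, 0.985, -0.175, -0.001]
wrist_force: [0.5, -0.2, -0.6]
opening: 0.498
grasp_force: 0.0
```

```bash
python3 -c "
from h import *
hl()"
```

```text
seg 0.04 5149 [ 497.4 -285.3] [17. 46.] psi -0.394
seg 0.095 3228 [ 542.4 -191. ] [20. 39.] psi -1.468
seg 0.095 3815 [ 450.  -267.9] [24. 35.] psi -0.375
F along push -0.0 radial 0.6 tcp [ 0.415 -0.25   0.07 ] tcp psi -0.398 tool psi -0.351
```

Request:
apply_moves(
  moves=[
    {"jaw": 0.5,"offset": [0,2,0],"rot": [0,0,0]},
    {"jaw": 0.5,"offset": [0,0,-20],"rot": [0,0,0]},
    {"jaw": 0.5,"offset": [0,0,-45],"rot": [0,0,0]},
    {"jaw": 0.5,"offset": [0,0,-50],"rot": [0,0,0]},
    {"jaw": 0.5,"offset": [-40,0,-20],"rot": [0,0,0]},
  ],
)

```text
time_s: 52.18
eef_pos: [0.379, -0.2427, 0.2087]
eef_rot: [-0.005, 0.985, -0.174, 0.001]
wrist_force: [-0.4, 0.1, -0.7]
opening: 0.503
grasp_force: 0.0
```

Request:
apply_moves(
  moves=[
    {"jaw": 0.5,"offset": [-50,0,0],"rot": [0,0,0]},
    {"jaw": 0.5,"offset": [0,0,0],"rot": [0,0,0]},
    {"jaw": 0.5,"offset": [0,0,0],"rot": [0,0,0]},
    {"jaw": 0.5,"offset": [0,0,0],"rot": [0,0,0]},
    {"jaw": 0.5,"offset": [0,0,0],"rot": [0,0,0]},
  ],
)

```text
time_s: 52.8
eef_pos: [0.3307, -0.2236, 0.2051]
eef_rot: [-0.007, 0.985, -0.175, -0.002]
wrist_force: [-0.1, -0.0, -0.3]
opening: 0.499
grasp_force: 0.0
```

```bash
python3 - <<'E'
from h import *
im,d=ctrl.camera("top"); V=cloud("top",d); save(cv2.resize(im[120:300,120:420],None,fx=2.66,fy=2.66),"end.png")
m=(abs(V[...,0]-.464)<.015)&(V[...,2]>.04)&(V[...,2]<.09)&(V[...,1]>-.24)&(V[...,1]<.29); P=V[m]; print(np.round(np.median(P,0),3))
n,l,s,c=cv2.connectedComponentsWithStats(((V[...,2]>.06)&(V[...,2]<.14)&(V[...,0]>.5)&(V[...,0]<.6)&(abs(V[...,1])<.235)).astype(np.uint8))
for k in range(1,n):
    if s[k,4]>60: print(np.round(rect(V[l==k])[0]),V[l==k][:,2].max())
m=(V[...,2]>.08)&(V[...,2]<.105)&(V[...,1]<-.2)&(V[...,0]>.36)&(V[...,0]<.5)&(V[...,1]>-.3); q=V[m]; print(cv2.fitLine((q[:,:2]*1000).astype(np.float32),cv2.DIST_HUBER,0,.01,.01).ravel())
E
```

```text
[0.466 0.035 0.065]
[547. 206.] 0.1258845192311766
[546. 105.] 0.12700271292057996
[547.  11.] 0.1251200534963961
[ 548. -177.] 0.12773101138026255
[ 9.4406027e-01 -3.2977307e-01  4.3306668e+02 -2.6167081e+02]
```

View pics/end.png

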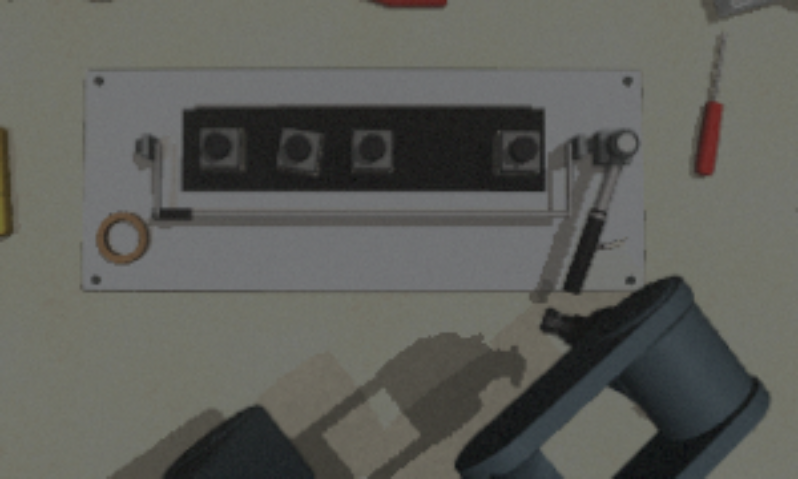

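The four bottles stand in the lane, the bail bar lies in front of them at (370,215), and the wrench is straight at its seated angle. Handing in.

```bash
python3 -c "
from h import *
print(ctrl.hand_in())"
```

```text
the job is handed in; nothing more can be done
None
```

The job is handed in (the hand-in gave no verdict): all three tipped bottles stand upright in the lane in one row with the fourth, leaving one slot between the two rightmost empty; the bail was swung fully closed before the wrench was touched; and the wrench was turned to about 0.17 rad of give, past its click and short of forcing, then let go to spring straight.

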